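# Tip the spent vials out of a divided dish

### The job

Tip only the two red-capped vials from the divided dish into the yellow waste tub, without touching any vial with the gripper; both blue-capped vials must stay in the dish throughout. Then set the dish upright on the narrow green-topped stand, centred and lined up with its length, and put the yellow lid squarely on the tub. Leave the other things on the table where they stand.

Things in the scene. Friction and masses are not known exactly. Their poses are not given: they have to be found in the camera images.
- dish_mid (a point): Loose steel dish, 200 to 325 g, two like sections, one on its +x and one on its -x side; point on its mid axis, 46 mm above its underside. x: across the sections, y: along the wall between them, z: up. 156 mm (x) by 68 mm (y), 92 mm high with its grip. That wall is 12 mm thick, 62 mm long, 42 mm high. Flat underside 92 mm (x) by 68 mm (y).
- dish_grip (a point): Point on the dish's mid axis, 72 mm above its underside (26 mm above dish_mid), in the black upright grip plate that stands on the wall between the sections: 12 mm thick in the dish's x, 40 mm long in y, from 42 to 92 mm above the underside. Pinch it across x. Axes as dish_mid.
- dish_floor (a point): Point on the floor of the dish's +x section, 30 mm from the dish's middle, 4 mm above its underside; the -x section mirrors it. Level floor to 44 mm from the middle, then rising at 30 deg to a lip 78 mm out, 24 mm above the underside; 60 mm wide between side walls. Tipped down 55 to 60 deg its vials roll out over the lip; those in the other section stay against the wall between.
- red1_mid (a point): Centre of a loose spent vial with a red cap (white body), 16 mm diameter, 46 mm long, about 15 g, lying in the dish along the dish's y; its own y is the vial's axis. It can roll a little in its section.
- red2_mid (a point): Centre of the second red-capped vial, alike, in the same section as the first.
- blue1_mid (a point): Centre of a loose fresh vial with a blue cap, same size, lying in the other section of the dish.
- blue2_mid (a point): Centre of the second blue-capped vial, alike, in the same section as the first blue one.
- tub: Round open yellow waste tub, fixed to the table; origin at the centre of its underside, z up. 85 mm high, outside radius 78 mm and inside radius 74 mm at the rim, inside radius 70 mm at the 4 mm floor.
- lid_mid (a point): Loose round yellow lid, 80 to 170 g, right way up on the table; point on its axis 30 mm above its underside. Below, a plug of radius 66 mm, 9 mm deep, that goes loosely inside the tub's rim; plate of radius 80 mm from 9 to 14 mm up, which rests on the rim; black knob, head radius 13 mm, 32 to 60 mm up: pinch the head. On the tub this point is 106 mm above the table.
- stand_top (a point): Centre of the level top of the fixed narrow stand, 70 mm above the table; the green top is 110 mm long (its x) and 44 mm wide (its y), 8 mm thick, on an upright web; foot 130 by 90 mm. The dish belongs on it with the dish's x along the stand's x, either way round; dish_mid is then 46 mm above this point.
- amber_bottle: Bystander: loose brown bottle, radius 26 mm, 150 mm high, about 300 g; origin under its centre.
- spray_bottle: Bystander: loose white bottle with a blue cap, radius 26 mm, 140 mm high, about 300 g; origin under its centre.
- label_roll: Bystander: loose roll of paper labels on its flat side, radius 33 mm, 40 mm high; origin under its centre.
- pot: Bystander: loose small white pot, radius 22 mm, 45 mm high; origin under its centre.
- slide_box: Bystander: loose cardboard box, 75 x 50 x 30 mm high; origin under its centre.
- stain_jar: Bystander: fixed greenish open glass jar, 60 x 80 mm, 85 mm high; origin under its centre.
There are look-alikes about, which are no part of the job. What is shaped like the part that bears lid_mid but turquoise is not meant.

How it is judged:
By the outcome, as a careful person would: the job done as asked, in the order asked, and still so for the second after the job is handed in, with the robot touching nothing.
It also fails if it takes over 72 s, if anything falls off the work surface, if the arm or the gripper's body presses on something with over 40 N, if the wrist force passes 120 N, or if a joint passes its speed limit or range.

### The arm

A 6-joint arm with a two-finger parallel gripper is mounted at the origin on the work surface. World frame = base frame: x ahead of the robot, y to its left, z up, the work surface at z = 0. Lengths are in mm, angles in rad, forces in N, time in s.
With the tool pointing down it reaches from about 425 to 925 mm from the base axis. Payload 12.5 kg.
Tool frame: the origin (TCP) lies midway between the tips of the shut fingers; the grasp point (between the pads) lies bot.grip_point_offset behind it (bot.grip_point_offset is the distance from the TCP to the grasp point, in mm); x points along the fingers, z is the direction in which the jaws open and shut, and the axes are right-handed (so a half turn about x gives the same grasp; the last joint's range is limited). The gripper opens to 85 mm and grips with 20 to 120 N. Pads are 22 mm wide; open, the fingers measure 114 mm over their backs; the gripper's body (76 mm by 85 mm) begins 54 mm behind the grasp point. The pads swing forward as they close: fully open they stand 13 mm farther back than shut.
Start: joints at [-1.283, 0.491, 1.559, -0, 1.092, -0.106], TCP at [239.836, -577.169, 231.327] pointing down, gripper open.
Joint ranges: [-3.1, 3.1], [-0.84, 2.19], [0.05, 2.79], [-1.13, 4.28], [0.06, 2.93], [-2.69, 2.69]. Speed limits (rad/s): [2.22, 2.22, 2.79, 3.14, 3.14, 3.14].

### API

Orientations are given as a unit quaternion [x, y, z, w].
In Python, from bench import observe, optics, hand_in, bot gives the robot as it stands.
- The arm moves only by the tool arm_command, never from a script. Its argument "targets" is text: rows parted by semicolons, each of 7 numbers parted by spaces: the shift along the tool's x, y, z in mm, then the turn, a rotation vector about the tool's x, y, z in degrees, then the finger opening in mm, from 0 to 85.4. A call has 1 to 10 rows; each row shifts and turns the commanded pose from where the row before left it, along the tool's axes as they then stand; what a row does not reach is not made up. A row lasts 1/12 s, in which the tool goes at most 41.7 mm and 7.16 degrees, less where a joint would pass 70% of its speed; a pose out of reach is approached as far as the arm can. A call is refused whole if a number of a shift passes 41.7 or a number of a turn 7.16, either way. A call with a gripper value outside its range is refused whole. The fingers move at their own pace and stop on an object; "squeeze" is the grip in N (left out, the last holds). Time passes only in rows, so rows that do not move let the fingers close. It gives the time, the measured TCP pose, the force and the opening at its end, in the units of the state.
- observe(): the state, without advancing time (a new reading comes with each control period).
- optics.capture(name): name is "scene" or "top"; returns a dict with "color" (480x640x3 uint8, red, green, blue), "z_map" (480x640 float32, mm along the optical axis (not along the pixel's ray), 0 where there is no reading), "mtx" (3x3 intrinsics, pixels), "R" (3x3) and "t" (3): a world point X has camera coordinates R X + t. Camera axes: x right, y down, z forward; pixel columns grow to the right and rows downward; lengths in mm; the calibration is good to about 2 mm. A picture is of the moment at which its call begins.
- hand_in(): hands the job in, once; it reports no verdict.
The state is a dict: "clock": time; "q": joint angles; "dq": joint speeds; "effort": joint torques, N m; "tool_pos": TCP position; "eef_rot": TCP orientation; "ft_force": force on the tool from outside, world axes, zero at the start; "ft_torque": the same for the moment, N m; "opening": finger opening in mm.
Only numpy, scipy, OpenCV 4.12 (cv2) and the standard library are available. Lean on these libraries where they do the work, as an engineer would, in place of code of your own. Each camera call takes 0.05 s, during which the arm holds its last target.

## Working session

There is one attempt and no reset: what is moved stays moved. The work goes in short steps, Python scripts to look and compute and a tool call to move; the robot and the scene stay as the last step left them, time stands still between calls to the robot, and variables do not carry over. Pictures are saved under pics/ and viewed, and the job is handed in when it is done.

Besides the shell and the picture viewer there is one more tool, called after "Request:" as name(argument=value, ...) on one line, values as JSON. arm_command: Moves the arm, as the interface text tells. Its arguments: {"type":"object","properties":{"targets":{"type":"string"},"squeeze":{"type":"number"}},"required":["targets"]}

```bash
ls; mkdir -p pics; python3 - <<'E'
from bench import observe, optics, bot
import cv2,numpy as np
print(observe()); print(bot.grip_point_offset, [a for a in dir(bot) if a[0]!='_'])
for n in("scene","top"):
    d=optics.capture(n); cv2.imwrite(f"pics/{n}0.png",d["color"][...,::-1]); print(n,d["mtx"],d["R"],d["t"])
    np.savez(f"{n}0.npz",**d)
E
```

```text
pics
{'clock': 0.0, 'q': array([-1.28261291e+00,  4.91546587e-01,  1.55950596e+00,  2.10075972e-05,
        1.09169001e+00, -1.05592318e-01]), 'dq': array([ 2.82374522e-03, -1.88219073e-05, -1.56365413e-05,  2.61861690e-04,
       -2.42330601e-05,  2.71408249e-04]), 'effort': array([-2.27343560e-03, -6.18452239e+01, -2.61598760e+01, -2.22562162e-04,
        3.97863536e-03,  1.57872768e-05]), 'tool_pos': array([ 239.75704898, -576.91332977,  230.71633895]), 'eef_rot': array([ 0.39279884,  0.58845547, -0.39226857,  0.58783892]), 'ft_force': array([-0.2389316 , -0.61580426, -0.06628543]), 'ft_torque': array([ 0.00330361, -0.00294346, -0.01515857]), 'opening': 85.10271171779246}
18.700000000000003 ['PlanningError', 'grip_point_offset']
scene [[442.5111191    0.         321.06076561]
 [  0.         442.5111191  233.98059523]
 [  0.           0.           1.        ]] [[-0.4874082   0.87287025  0.02303847]
 [ 0.48345372  0.29174267 -0.8253234 ]
 [-0.72712155 -0.39113136 -0.56419014]] [ 212.98049088 -151.35072752 1353.38431616]
top [[446.98620577   0.         320.3397739 ]
 [  0.         446.98620577 231.69861295]
 [  0.           0.           1.        ]] [[-0.01170677 -0.99991021 -0.0065207 ]
 [-0.99717308  0.01215827 -0.07414863]
 [ 0.07422125  0.00563423 -0.99722588]] [-9.86321353e-01  4.41447790e+02  1.10432814e+03]
```

View pics/scene0.png

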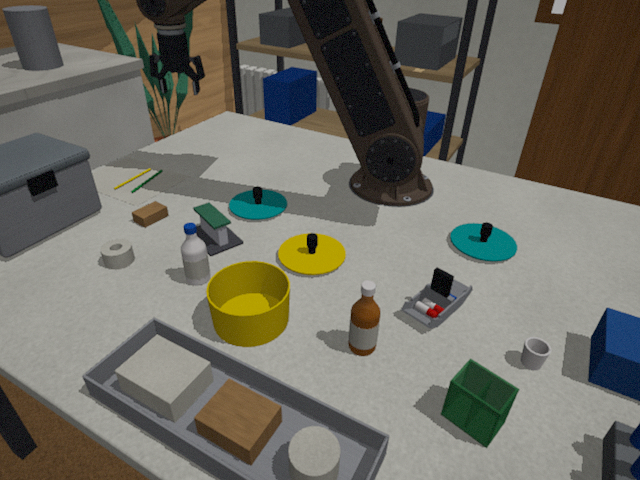

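View pics/top0.png

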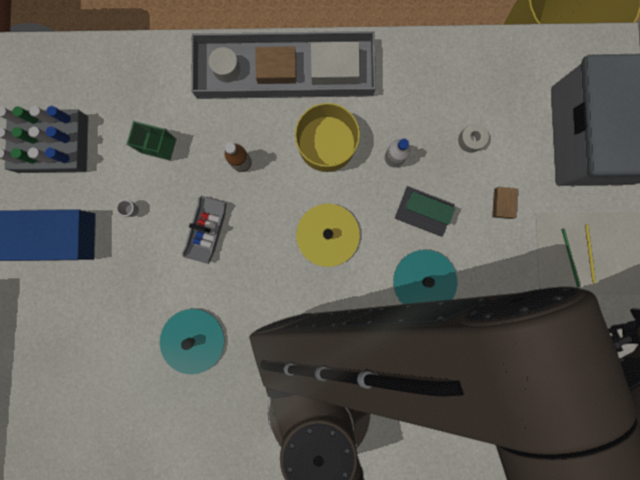

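The top view shows the dish at about (206,230), with red caps in the far section and blue caps in the near one. The tub is at (327,137), the yellow lid at (328,235) and the stand at (428,210). Next I'll measure.

```bash
cat > h.py <<'E'
import numpy as np,cv2
from bench import observe,optics,bot
from scipy.spatial.transform import Rotation as Ro
def grab(n):
    return optics.capture(n)
def cloud(d):
    z=d["z_map"].astype(float); v,u=np.indices(z.shape)
    K=d["mtx"]; c=np.stack([(u-K[0,2])/K[0,0]*z,(v-K[1,2])/K[1,1]*z,z],-1)
    return (c-d["t"])@d["R"]
def ray(d,u,v,h):
    K=d["mtx"]; r=np.array([(u-K[0,2])/K[0,0],(v-K[1,2])/K[1,1],1])@d["R"]; o=-d["t"]@d["R"]
    return o+r*(h-o[2])/r[2]
def proj(d,X):
    c=np.asarray(X)@d["R"].T+d["t"]; return (c@d["mtx"].T)[...,:2]/c[...,2:3]
E
python3 - <<'E'
from h import *
for n in("top","scene"):
    d=dict(np.load(n+"0.npz")); P=cloud(d); hsv=cv2.cvtColor(d["color"],cv2.COLOR_RGB2HSV)
    H,S,V=cv2.split(hsv)
    ok=d["z_map"]>0
    z=P[...,2]
    print(n,"table z",np.median(z[ok&(abs(z)<15)]))
    yel=(H>22)&(H<32)&(S>150)&(P[...,0]>300)&(P[...,0]<900)&ok&(z>-5)
    gr=(H>60)&(H<90)&(S>60)&ok&(z>55)&(z<90)&(P[...,1]<-100)&(P[...,0]<800)&(P[...,1]>-400)&(P[...,0]>300)
    nn,l,st,ce=cv2.connectedComponentsWithStats(yel.astype(np.uint8))
    for i in range(1,nn):
        if st[i,4]>80:
            p=P[l==i]; print("yel",st[i],ce[i],np.percentile(p,[2,50,98],axis=0).round(0).tolist())
            zt=np.percentile(p[:,2],97); q=p[p[:,2]>zt-8] if zt>50 else p
            c,r=cv2.minEnclosingCircle(q[:,:2].astype(np.float32)); print("  circ",c,r,zt)
    nn,l,st,ce=cv2.connectedComponentsWithStats(gr.astype(np.uint8))
    for i in range(1,nn):
        if st[i,4]>40:
            p=P[l==i]; print("green",st[i],p.mean(0),cv2.minAreaRect(p[:,:2].astype(np.float32)))
            m=(l==i).astype(np.uint8);cn=max(cv2.findContours(m,0,1)[0],key=cv2.contourArea)
            print(cv2.minAreaRect(cn))
    # dish: region
    reg=ok&(P[...,0]>380)&(P[...,0]<640)&(P[...,1]>130)&(P[...,1]<330)
    g=reg&(z>70)&(z<105)
    p=P[g]; print("grip",p.mean(0),cv2.minAreaRect(p[:,:2].astype(np.float32)),len(p))
    g=reg&(z>12)&(z<60)
    nn,l,st,ce=cv2.connectedComponentsWithStats(g.astype(np.uint8)); i=1+np.argmax(st[1:,4])
    p=P[l==i]; print("dish",p.mean(0),cv2.minAreaRect(p[:,:2].astype(np.float32)),len(p))
    for nm,pt in(("knob",None),):
        g=ok&(z>45)&(z<75)&(V<60)&(P[...,0]>400)&(P[...,0]<620)&(abs(P[...,1])<90)
        if g.any(): print("knob",P[g].mean(0),np.ptp(P[g],axis=0))
    if n=="top": cv2.imwrite("pics/z1.png",cv2.resize(d["color"][180:280,160:260,::-1],None,fx=6,fy=6,interpolation=2)); cv2.imwrite("pics/z2.png",cv2.resize(d["color"][170:250,380:480,::-1],None,fx=6,fy=6,interpolation=2))
    else: cv2.imwrite("pics/z3.png",cv2.resize(d["color"][250:340,390:490,::-1],None,fx=6,fy=6,interpolation=2))
E
```

```text
top table z 1.9270810015539204
yel [ 296  104   63   67 3207] [326.87901466 136.71593389] [[596.0, -95.0, 1.0], [685.0, -26.0, 7.0], [742.0, 44.0, 87.0]]
  circ (668.4758911132812, -24.923770904541016) 76.39336395263672 86.06941107501903
yel [ 297  205   62   61 2690] [327.96988848 234.29479554] [[365.0, -93.0, 11.0], [435.0, -26.0, 15.0], [503.0, 45.0, 20.0]]
  circ (434.08551025390625, -24.35371971130371) 77.05938720703125 19.330670078457626
yel [586 226   9  56  84] [589.88095238 254.        ] [[312.0, -687.0, 4.0], [376.0, -681.0, 9.0], [446.0, -675.0, 14.0]]
  circ (379.4647216796875, -680.7540283203125) 69.07112121582031 13.307692595457928
green [406 192  48  32 845] [ 491.83731982 -269.42115629   70.9727246 ] ((492.33447265625, -269.7545166015625), (109.65087890625, 44.99638366699219), 68.07110595703125)
((429.98199462890625, 207.6468963623047), (45.94932174682617, 18.595115661621094), 21.03750991821289)
grip [555.44219816 218.19261024  92.37795119] ((541.7963256835938, 231.4251708984375), (49.282020568847656, 224.84315490722656), 64.2103271484375) 290
dish [455.74659994 280.3
[... 619 characters left out ...]
50977) 78.61553192138672 84.31924187766688
green [194 203  36  26 480] [ 499.47546067 -265.97330668   69.15081907] ((495.51824951171875, -270.8624267578125), (111.14850616455078, 41.88739776611328), 67.38074493408203)
((211.3350372314453, 215.19036865234375), (36.92800521850586, 15.869470596313477), 40.91438674926758)
grip [529.39023381 250.47911489  87.63867977] ((546.708984375, 236.6185760498047), (47.88208770751953, 225.17507934570312), 62.557926177978516) 440
dish [467.82870261 281.27612653  26.06619604] ((454.0953674316406, 281.156982421875), (69.3450927734375, 159.9326934814453), 73.63241577148438) 1569
knob [442.29757967 -22.87217038  55.52488149] [22.41142836 21.9498216  16.93359119]
```

View pics/z1.png

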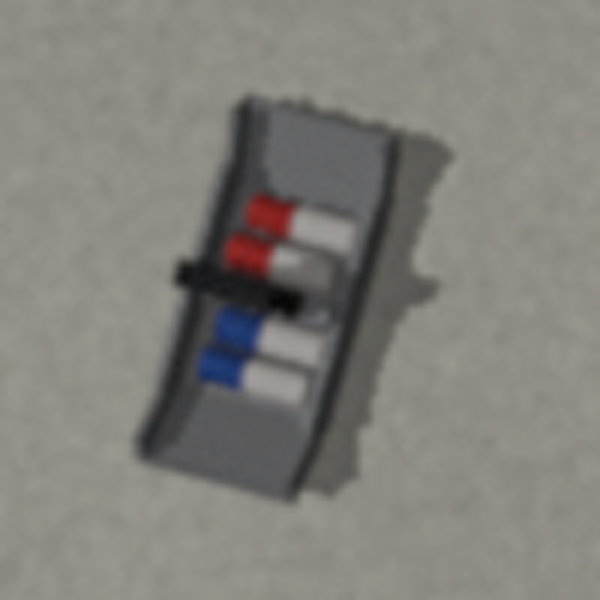

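View pics/z2.png

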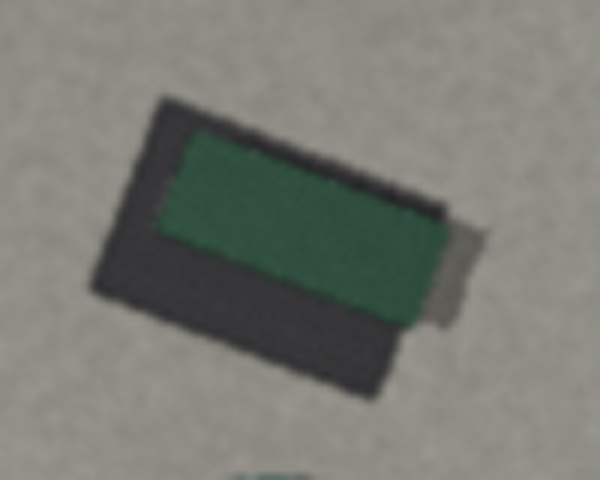

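View pics/z3.png

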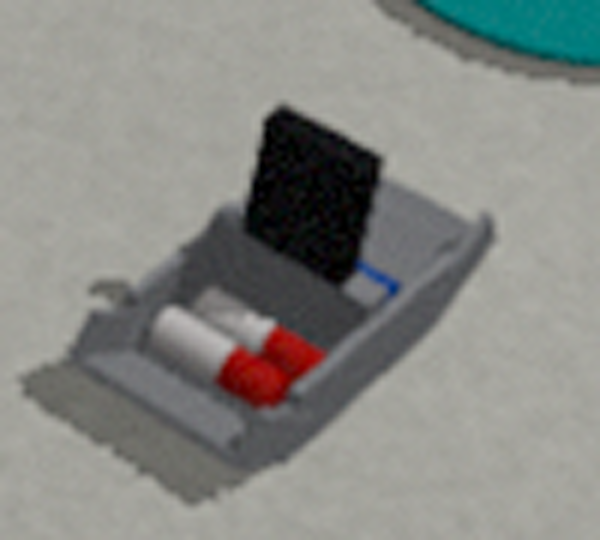

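```bash
cat >> h.py <<'E'
def down(yaw):  # tool x down, tool z along world yaw (deg)
    a=np.radians(yaw); x=np.array([0,0,-1.]); z=np.array([np.cos(a),np.sin(a),0]); return np.stack([x,np.cross(z,x),z],1)
def plan(G,Rt,R0=None,G0=None,n=None,show=True):
    """from measured state to grasp-point G, orientation Rt: rows with simultaneous move"""
    s=observe()
    if R0 is None:
        R0=Ro.from_quat(s["eef_rot"]).as_matrix(); p0=s["tool_pos"]
    else: p0=G0+R0[:,0]*bot.grip_point_offset
    p1=np.asarray(G,float)+Rt[:,0]*bot.grip_point_offset
    rv=Ro.from_matrix(R0.T@Rt).as_rotvec(degrees=True)
    k=int(np.ceil(max(np.linalg.norm(p1-p0)/40,np.linalg.norm(rv)/7.1))) if n is None else n
    k=max(k,1)
    R=R0.copy(); st=Ro.from_rotvec(rv/k,degrees=True).as_matrix()
    print("rows",k,"tot rot",rv.round(1),"tot shift",(R0.T@(p1-p0)).round(1))
    # shift in current tool frame, before the row's turn
    for i in range(k):
        print(np.r_[R.T@(p1-p0)/k,rv/k].round(1).tolist()); R=R@st
def st():
    s=observe(); R=Ro.from_quat(s["eef_rot"]).as_matrix()
    print("t",s["clock"].__round__(2),"q",s["q"].round(3),"tcp",s["tool_pos"].round(1),"gp",(s["tool_pos"]-R[:,0]*bot.grip_point_offset).round(1),"F",s["ft_force"].round(1),"op",round(s["opening"],1)); print(R.round(3).tolist())
    with open("log.txt","a") as f: f.write(repr([s["q"].tolist(),s["tool_pos"].tolist(),s["eef_rot"].tolist()])+"\n")
E
python3 - <<'E'
from h import *
st()
plan([560,-250,250],down(-16.2))
plan([560,-250,250],down(-16.2+180))
d=dict(np.load("top0.npz")); P=cloud(d)
for n,(u,v,h) in dict(amber=(235,150,150),spray=(402,146,140),).items(): print(n,ray(d,u,v,h))
E
```

```text
t 0.1 q [-1.283  0.492  1.559 -0.     1.092 -0.106] tcp [ 239.8 -577.   230.8] gp [ 239.8 -577.   249.5] F [-0.3 -0.4 -0.2] op 85.3
[[-0.0, 0.923, 0.384], [0.001, 0.384, -0.923], [-1.0, 0.0, -0.001]]
rows 12 tot rot [-51.2  -0.1  -0. ] tot shift [-3.000e-01  4.212e+02 -1.791e+02]
[-0.0, 35.1, -14.9, -4.3, -0.0, -0.0]
[-0.0, 36.1, -12.3, -4.3, -0.0, -0.0]
[-0.0, 36.9, -9.5, -4.3, -0.0, -0.0]
[-0.0, 37.5, -6.8, -4.3, -0.0, -0.0]
[-0.0, 37.9, -4.0, -4.3, -0.0, -0.0]
[-0.0, 38.1, -1.1, -4.3, -0.0, -0.0]
[-0.0, 38.1, 1.7, -4.3, -0.0, -0.0]
[-0.0, 37.9, 4.6, -4.3, -0.0, -0.0]
[-0.0, 37.4, 7.4, -4.3, -0.0, -0.0]
[-0.0, 36.8, 10.1, -4.3, -0.0, -0.0]
[-0.0, 35.9, 12.8, -4.3, -0.0, -0.0]
[-0.0, 34.9, 15.5, -4.3, -0.0, -0.0]
rows 19 tot rot [ 1.288e+02 -0.000e+00  1.000e-01] tot shift [-3.000e-01  4.212e+02 -1.791e+02]
[-0.0, 22.2, -9.4, 6.8, -0.0, 0.0]
[-0.0, 20.9, -12.0, 6.8, -0.0, 0.0]
[-0.0, 19.3, -14.4, 6.8, -0.0, 0.0]
[-0.0, 17.5, -16.5, 6.8, -0.0, 0.0]
[-0.0, 15.4, -18.5, 6.8, -0.0, 0.0]
[-0.0, 13.1, -20.2, 6.8, -0.0, 0.0]
[-0.0, 10.7, -21.6, 6.8, -0.0, 0.0]
[-0.0, 8.1, -22.7, 6.8, -0.0, 0.0]
[-0.0, 5.3, -23.5, 6.8, -0.0, 0.0]
[-0.0, 2.5, -24.0, 6.8, -0.0, 0.0]
[-0.0, -0.3, -24.1, 6.8, -0.0, 0.0]
[-0.0, -3.2, -23.9, 6.8, -0.0, 0.0]
[-0.0, -6.0, -23.3, 6.8, -0.0, 0.0]
[-0.0, -8.7, -22.5, 6.8, -0.0, 0.0]
[-0.0, -11.3, -21.3, 6.8, -0.0, 0.0]
[-0.0, -13.7, -19.8, 6.8, -0.0, 0.0]
[-0.0, -16.0, -18.1, 6.8, -0.0, 0.0]
[-0.0, -18.0, -16.0, 6.8, -0.0, 0.0]
[-0.0, -19.7, -13.8, 6.8, -0.0, 0.0]
amber [617.35142727 182.05101621 150.        ]
spray [ 624.10837267 -193.73085572  140.        ]
```

Request:
arm_command(targets="0 35 -15 -4.3 0 0 85; 0 36 -12 -4.3 0 0 85; 0 37 -9.5 -4.3 0 0 85; 0 37.5 -7 -4.3 0 0 85; 0 38 -4 -4.3 0 0 85; 0 38 -1 -4.3 0 0 85; 0 38 2 -4.3 0 0 85; 0 38 4.5 -4.3 0 0 85; 0 37.5 7.5 -4.3 0 0 85; 0 37 10 -4.3 0 0 85")

```text
clock: 0.93
tool_pos: [507.2, -302.5, 231.1]
eef_rot: [0.148, 0.691, -0.148, 0.691]
ft_force: [0.3, -0.4, 1.1]
opening: 85.1
```

```bash
python3 -c "
from h import *
st()"
```

```text
t 0.93 q [-0.65   0.442  1.646 -0.     1.054 -0.227] tcp [ 507.2 -302.5  231.1] gp [ 507.2 -302.5  249.8] F [ 0.3 -0.4  1.1] op 85.1
[[-0.0, 0.41, 0.912], [0.0, 0.912, -0.41], [-1.0, 0.0, -0.0]]
```

Request:
arm_command(targets="0 20 10 0 7 0 85; 0 20 10 0 7 0 85; 0 20 10 0 7 0 85; 0 20 10 0 7 0 85")

```text
clock: 1.27
tool_pos: [575.9, -246.5, 225.0]
eef_rot: [0.181, 0.839, -0.109, 0.502]
ft_force: [0.0, -0.6, 0.9]
opening: 84.7
```

```bash
python3 -c "
from h import *
st()"
```

```text
t 1.27 q [-0.496  0.703  1.253 -0.034  1.677 -0.065] tcp [ 575.9 -246.5  225. ] gp [ 583.9 -250.1  241.4] F [ 0.  -0.6  0.9] op 84.7
[[-0.431, 0.413, 0.802], [0.195, 0.911, -0.364], [-0.881, -0.001, -0.473]]
```

Request:
arm_command(targets="-20 20 0 0 0 5 85; 0 20 0 0 0 5 85; 0 20 0 0 0 5 85; 0 20 0 0 0 5 85")

```text
clock: 1.6
tool_pos: [621.2, -180.5, 250.4]
eef_rot: [0.326, 0.793, -0.019, 0.514]
ft_force: [0.4, 1.1, 0.1]
opening: 84.9
```

```bash
python3 -c "
from h import *
st()"
```

```text
t 1.6 q [-0.508  0.703  1.221  0.318  1.724 -0.026] tcp [ 621.2 -180.5  250.4] gp [ 626.  -189.8  265.8] F [0.4 1.1 0.1] op 84.9
[[-0.259, 0.536, 0.803], [0.498, 0.787, -0.365], [-0.828, 0.305, -0.471]]
```

```bash
cat > kin.py <<'E'
from h import *
from scipy.optimize import least_squares
C=np.array([[0,0,-1.],[0,1,0],[1,0,0]])  # columns: tool x=fz, y=fy, z=-fx
def r(ax,a): return Ro.from_euler(ax,a).as_matrix()
def fk(q,p):
    h,r1,lat,a2,a3,e3,L,e5=p
    R=r('z',q[0]); X=R@[r1,lat,h]; R=R@r('y',q[1]); X=X+R@[0,0,a2]
    R=R@r('y',q[2]); X=X+R@[e3,0,a3]; R=R@r('z',q[3])@r('y',q[4]); X=X+R@[e5,0,0]; R=R@r('z',q[5]); X=X+R@[0,0,L]
    return X,R@C
data=[eval(l) for l in open('log.txt')]
def fit():
    def f(p): return np.concatenate([fk(q,p)[0]-x for q,x,_ in data]+[1e-3*(p-p0)])
    p0=np.array([180,0,66,600,550,0,250,0.]); return least_squares(f,p0)
lo=np.array([-3.1,-.84,.05,-1.13,.06,-2.69]);hi=np.array([3.1,2.19,2.79,4.28,2.93,2.69])
def ik(X,R,p,seeds):
    best=None
    for s in seeds:
        def f(q):
            x,M=fk(q,p); return np.r_[(x-X)/10,3*Ro.from_matrix(M.T@R).as_rotvec()]
        o=least_squares(f,np.clip(s,lo+.01,hi-.01),bounds=(lo,hi))
        if best is None or o.cost<best.cost-1e-6: best=o
    return best
E
python3 - <<'E'
from kin import *
o=fit(); print(o.x.round(1),o.cost)
for q,x,e in data:
    X,R=fk(q,o.x); print((X-x).round(1), np.degrees(Ro.from_matrix(R.T@Ro.from_quat(e).as_matrix()).magnitude()).round(2))
E
```

```text
[ 1.966e+02 -2.000e-01  6.590e+01  5.869e+02  4.111e+02  4.300e+01
  2.552e+02 -0.000e+00] 0.010818075185244004
[-0.  0.  0.] 0.0
[-0.  0. -0.] 0.0
[ 0. -0. -0.] 0.0
[-0.  0.  0.] 0.0
```

```bash
python3 - <<'E'
from kin import *
p=fit().x
tub=np.array([670.4,-25.1]); GO=bot.grip_point_offset
seedq=data[2][0]
def pose(phi,th,s,G):
    # dish frame axes after tilt; red dir d
    a=np.radians(phi); d=np.array([np.cos(a),np.sin(a),0]); t=np.radians(th); Z=np.array([0,0,1.])
    up=np.cos(t)*Z+np.sin(t)*d; dx=np.cos(t)*d-np.sin(t)*Z
    x=-up; z=s*dx; R=np.stack([x,np.cross(z,x),z],1); return G+x*GO,R
for s in(1,-1):
  for phi in range(-180,180,20):
    a=np.radians(phi); d=np.array([np.cos(a),np.sin(a),0])
    out=[]; q=None
    for th in(0,20,40,60):
        t=np.radians(th); G=np.r_[tub,187]-d*(25+78*np.cos(t)-48*np.sin(t)); G[2]=195 
        X,R=pose(phi,th,s,G)
        az=np.arctan2(G[1],G[0])
        seeds=[q] if q is not None else [[az-.1,.6,1.4,0,1.1,np.clip(j,-2.6,2.6)] for j in (az-np.radians(phi)+(0 if s==1 else np.pi)+np.array([-6.28,0,6.28]))]
        o=ik(X,R,p,seeds); 
        if o.cost>1e-4: out.append("FAIL%d %.3f"%(th,o.cost)); break
        q=o.x; mg=min((q-lo).min(),(hi-q).min())
        out.append("%.2f"%mg)
    print(s,phi,out,q.round(2) if q is not None else None)
E
```

```text
1 -180 ['FAIL0 0.316'] None
1 -160 ['FAIL0 0.003'] None
1 -140 ['0.28', '0.61', '0.60', '0.81'] [-0.38  0.62  1.9   1.63  0.87  0.73]
1 -120 ['0.60', '0.85', '0.85', '1.04'] [-0.41  0.68  1.75  1.28  1.11  0.81]
1 -100 ['0.93', '0.97', '1.09', '1.21'] [-0.41  0.75  1.58  1.03  1.37  0.8 ]
1 -80 ['0.96', '1.08', '1.31', '1.31'] [-0.37  0.82  1.41  0.83  1.62  0.75]
1 -60 ['0.91', '1.18', '1.33', '1.07'] [-0.32  0.89  1.24  0.64  1.86  0.63]
1 -40 ['0.88', '1.25', '1.24', '0.88'] [-0.25  0.94  1.11  0.43  2.05  0.44]
1 -20 ['0.85', '1.20', '1.16', '0.75'] [-0.18  0.98  1.02  0.18  2.18  0.19]
1 0 ['0.85', '1.08', '1.05', '0.73'] [-0.11  0.99  0.99 -0.11  2.2  -0.12]
1 20 ['0.86', '0.96', '0.86', '0.74'] [-0.03  0.98  1.03 -0.39  2.11 -0.41]
1 40 ['0.88', '0.86', '0.68', '0.52'] [ 0.03  0.93  1.13 -0.61  1.94 -0.62]
1 60 ['0.92', '0.78', '0.53', '0.33'] [ 0.09  0.87  1.28 -0.8   1.71 -0.77]
1 80 ['0.97', '0.73', '0.39', '0.15'] [ 0.12  0.8   1.44 -0.98  1.46 -0.85]
1 100 ['0.67', '0.72', '0.26', 'FAIL60 0.017'] [ 0.01  0.65  1.58 -0.87  0.98 -1.21]
1 120 ['0.35', '0.69', '0.15', 'FAIL60
[... 793 characters left out ...]
6]
-1 -20 ['FAIL0 0.072'] None
-1 0 ['FAIL0 0.145'] None
-1 20 ['0.12', 'FAIL20 0.003'] [-0.22  0.48  1.74 -0.    0.92  2.57]
-1 40 ['0.51', '0.27', '0.17', '0.17'] [ 0.03  0.93  1.13 -0.61  1.94  2.52]
-1 60 ['0.88', '0.57', '0.39', '0.31'] [ 0.09  0.87  1.28 -0.8   1.71  2.38]
-1 80 ['0.97', '0.73', '0.39', '0.15'] [ 0.12  0.8   1.44 -0.98  1.46  2.29]
-1 100 ['1.02', '0.72', '0.26', 'FAIL60 0.017'] [ 0.01  0.65  1.58 -0.87  0.98  1.93]
-1 120 ['1.07', '0.75', '0.15', 'FAIL60 0.239'] [-0.01  0.61  1.67 -0.98  0.73  1.76]
-1 140 ['1.10', '0.67', '0.06', 'FAIL60 0.495'] [-0.05  0.58  1.74 -1.07  0.46  1.55]
-1 160 ['1.13', '0.61', '0.14', 'FAIL60 0.513'] [-0.1   0.56  1.79 -0.96  0.2   1.14]
```

```bash
python3 -c "
from h import *
plan([453,281.7,250],down(-16.3))"
```

```text
rows 13 tot rot [-12.8 -26.3 -21.8] tot shift [ 289.3  267.8 -294.7]
[22.3, 20.6, -22.7, -1.0, -2.0, -1.7]
[20.8, 21.6, -23.1, -1.0, -2.0, -1.7]
[19.4, 22.6, -23.4, -1.0, -2.0, -1.7]
[17.8, 23.6, -23.7, -1.0, -2.0, -1.7]
[16.3, 24.5, -23.8, -1.0, -2.0, -1.7]
[14.7, 25.3, -24.0, -1.0, -2.0, -1.7]
[13.1, 26.2, -24.0, -1.0, -2.0, -1.7]
[11.5, 26.9, -24.0, -1.0, -2.0, -1.7]
[9.9, 27.7, -23.9, -1.0, -2.0, -1.7]
[8.2, 28.3, -23.7, -1.0, -2.0, -1.7]
[6.5, 29.0, -23.5, -1.0, -2.0, -1.7]
[4.8, 29.5, -23.2, -1.0, -2.0, -1.7]
[3.2, 30.0, -22.8, -1.0, -2.0, -1.7]
```

Request:
arm_command(targets="22 21 -23 -1 -2 -1.7 85; 21 22 -23 -1 -2 -1.7 85; 19 23 -23 -1 -2 -1.7 85; 18 24 -24 -1 -2 -1.7 85; 16 25 -24 -1 -2 -1.7 85; 15 25 -24 -1 -2 -1.7 85; 13 26 -24 -1 -2 -1.7 85; 11 27 -24 -1 -2 -1.7 85; 10 28 -24 -1 -2 -1.7 85; 8 28 -24 -1 -2 -1.7 85")

```text
clock: 2.43
tool_pos: [489.2, 176.4, 236.6]
eef_rot: [0.149, 0.73, -0.083, 0.662]
ft_force: [0.4, 0.1, -0.0]
opening: 85.1
```

Request:
arm_command(targets="6 29 -23 -1 -2 -1.7 85; 5 29 -23 -1 -2 -1.7 85; 3 30 -23 -1 -2 -1.7 85; 0 0 0 0 0 0 85; 0 0 0 0 0 0 85")

```text
clock: 2.85
tool_pos: [449.6, 282.8, 232.0]
eef_rot: [0.094, 0.703, -0.099, 0.698]
ft_force: [0.5, 0.7, -0.0]
opening: 85.3
```

```bash
python3 - <<'E'
from h import *
st(); plan([453,281.7,150],down(-16.3),n=3)
for n in("scene","top"):
    d=grab(n); cv2.imwrite(f"pics/{n}1.png",d["color"][...,::-1])
E
```

```text
t 2.85 q [ 0.438  0.361  1.781 -0.003  1.009  0.713] tcp [449.6 282.8 232. ] gp [449.7 282.9 250.7] F [ 0.5  0.7 -0. ] op 85.3
[[-0.007, 0.269, 0.963], [-0.006, 0.963, -0.269], [-1.0, -0.008, -0.005]]
rows 3 tot rot [ 0.7 -0.3  0.5] tot shift [100.7   0.7   4.1]
[33.6, 0.2, 1.4, 0.2, -0.1, 0.2]
[33.6, 0.2, 1.3, 0.2, -0.1, 0.2]
[33.6, 0.1, 1.2, 0.2, -0.1, 0.2]
```

View pics/scene1.png

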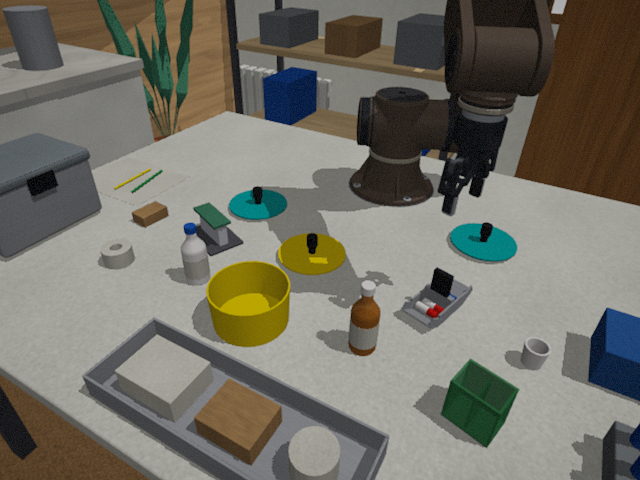

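The scene view shows the gripper at about (465,190), hanging above the dish at (437,300). I'll correct the position and go down.

Request:
arm_command(targets="30 0.4 2 0.7 -0.3 0.5 85; 30 0 1 0 0 0 85; 30 0 1 0 0 0 85; 10 0 0 0 0 0 85; 0 0 0 0 0 0 85; 0 0 0 0 0 0 85")

```text
clock: 3.45
tool_pos: [455.6, 278.9, 132.8]
eef_rot: [0.103, 0.7, -0.103, 0.7]
ft_force: [-0.6, -0.0, -0.2]
opening: 85.0
```

```bash
python3 - <<'E'
from h import *
st(); plan([453,281.7,74],down(-16.3),n=4)
for n in("scene","top"):
    d=grab(n); cv2.imwrite(f"pics/{n}2.png",cv2.resize(d["color"][(slice(180,340) if n=="scene" else slice(150,310)),(slice(340,540) if n=="scene" else slice(110,310)),::-1],None,fx=4,fy=3.7,interpolation=2))
E
```

```text
t 3.45 q [4.250e-01 4.910e-01 1.886e+00 1.000e-03 7.650e-01 7.160e-01] tcp [455.6 278.9 132.8] gp [455.6 278.9 151.5] F [-0.6 -0.  -0.2] op 85.0
[[0.0, 0.288, 0.958], [0.001, 0.958, -0.288], [-1.0, 0.001, -0.0]]
rows 4 tot rot [-0.4 -0.  -0. ] tot shift [77.5  1.8 -3.3]
[19.4, 0.5, -0.8, -0.1, -0.0, -0.0]
[19.4, 0.5, -0.8, -0.1, -0.0, -0.0]
[19.4, 0.5, -0.8, -0.1, -0.0, -0.0]
[19.4, 0.5, -0.8, -0.1, -0.0, -0.0]
```

View pics/scene2.png

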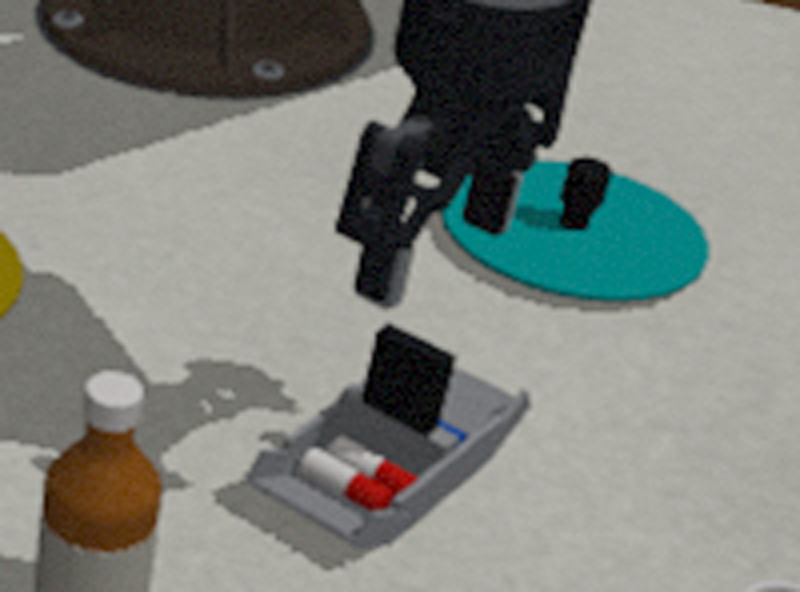

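View pics/top2.png

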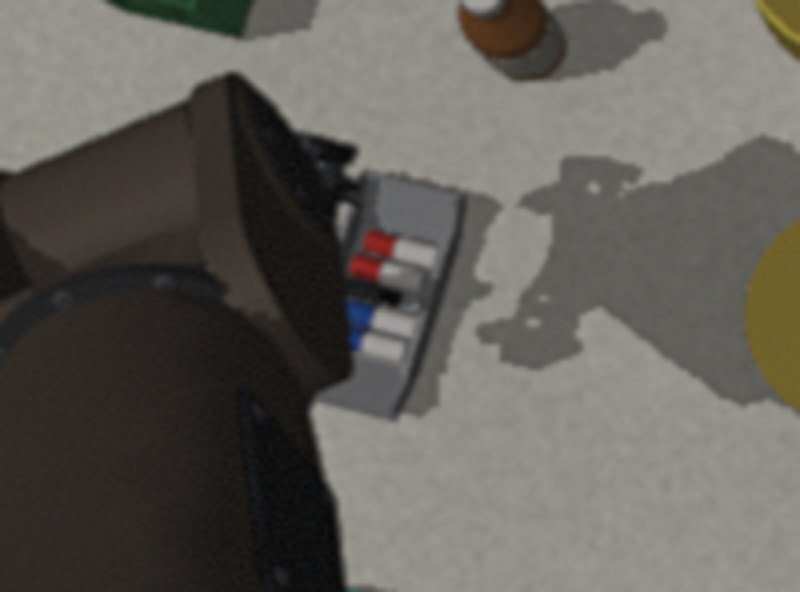

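Request:
arm_command(targets="20 0.5 -0.8 -0.4 0 0 85; 20 0.5 -0.8 0 0 0 85; 20 0.4 -0.8 0 0 0 85; 17.5 0.4 -0.8 0 0 0 85; 0 0 0 0 0 0 85; 0 0 0 0 0 0 60; 0 0 0 0 0 0 40; 0 0 0 0 0 0 25; 0 0 0 0 0 0 15; 0 0 0 0 0 0 8", squeeze=45)

```text
clock: 4.38
tool_pos: [452.7, 282.5, 55.7]
eef_rot: [0.1, 0.699, -0.099, 0.701]
ft_force: [0.6, -0.2, 0.9]
opening: 25.2
```

Request:
arm_command(targets="0 0 0 0 0 0 4; 0 0 0 0 0 0 2; 0 0 0 0 0 0 2; 0 0 0 0 0 0 2; 0 0 0 0 0 0 2", squeeze=45)

```text
clock: 4.8
tool_pos: [452.4, 282.5, 55.4]
eef_rot: [0.1, 0.7, -0.099, 0.7]
ft_force: [-1.2, -0.1, 6.7]
opening: 11.7
```

```bash
python3 - <<'E'
from h import *
st()
for n in("scene","top"):
    d=grab(n); cv2.imwrite(f"pics/{n}3.png",cv2.resize(d["color"][(slice(180,340) if n=="scene" else slice(150,310)),(slice(340,540) if n=="scene" else slice(110,310)),::-1],None,fx=4,fy=3.7,interpolation=2))
E
```

```text
t 4.8 q [4.340e-01 6.130e-01 1.943e+00 1.000e-03 5.850e-01 7.160e-01] tcp [452.4 282.5  55.4] gp [452.4 282.5  74.1] F [-1.2 -0.1  6.7] op 11.7
[[0.001, 0.279, 0.96], [0.001, 0.96, -0.279], [-1.0, 0.001, 0.001]]
```

View pics/scene3.png

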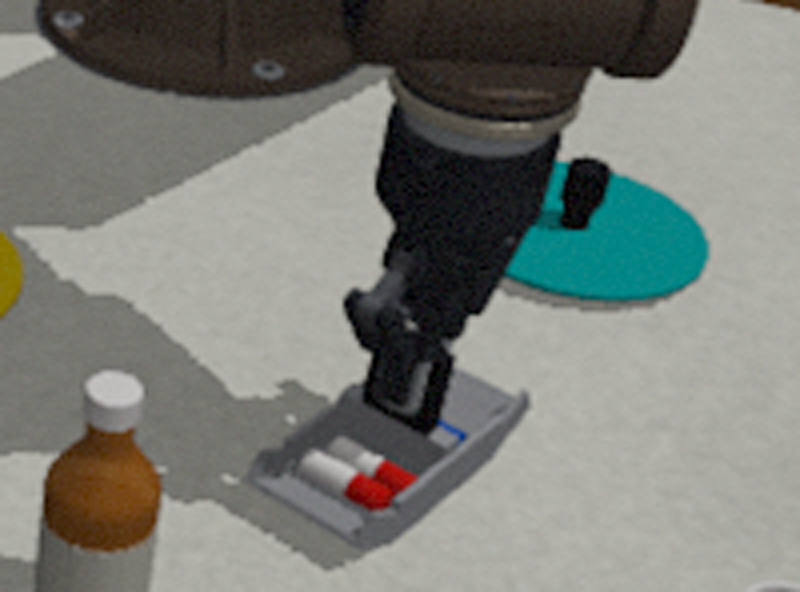

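Request:
arm_command(targets="-5 0 0 0 0 0 2; -12 0 0 0 0 0 2; -18 0 0 0 0 0 2; -22 0 0 0 0 0 2; -25 0 0 0 0 0 2; -25 0 0 0 0 0 2; -25 0 0 0 0 0 2; -22 0 0 0 0 0 2; -12 0 0 0 0 0 2; -5 0 0 0 0 0 2", squeeze=80)

```text
clock: 5.73
tool_pos: [452.4, 282.4, 227.8]
eef_rot: [0.101, 0.699, -0.099, 0.701]
ft_force: [-0.3, 0.1, -2.8]
opening: 11.2
```

```bash
python3 - <<'E'
from h import *
st()
for n in("scene","top"):
    d=grab(n); cv2.imwrite(f"pics/{n}4.png",cv2.resize(d["color"][(slice(150,310) if n=="scene" else slice(150,310)),(slice(340,540) if n=="scene" else slice(110,310)),::-1],None,fx=4,fy=3.7,interpolation=2))
plan([571.5,3.8,245],down(-16.3),n=16)
E
```

```text
t 5.73 q [4.340e-01 3.640e-01 1.789e+00 1.000e-03 9.850e-01 7.160e-01] tcp [452.4 282.4 227.8] gp [452.4 282.3 246.5] F [-0.3  0.1 -2.8] op 11.2
[[0.003, 0.279, 0.96], [0.002, 0.96, -0.279], [-1.0, 0.003, 0.002]]
rows 16 tot rot [ 0.1  0.  -0.1] tot shift [  -0.3 -234.   192.3]
[-0.0, -14.6, 12.0, 0.0, 0.0, -0.0]
[-0.0, -14.6, 12.0, 0.0, 0.0, -0.0]
[-0.0, -14.6, 12.0, 0.0, 0.0, -0.0]
[-0.0, -14.6, 12.0, 0.0, 0.0, -0.0]
[-0.0, -14.6, 12.0, 0.0, 0.0, -0.0]
[-0.0, -14.6, 12.0, 0.0, 0.0, -0.0]
[-0.0, -14.6, 12.0, 0.0, 0.0, -0.0]
[-0.0, -14.6, 12.0, 0.0, 0.0, -0.0]
[-0.0, -14.6, 12.0, 0.0, 0.0, -0.0]
[-0.0, -14.6, 12.0, 0.0, 0.0, -0.0]
[-0.0, -14.6, 12.0, 0.0, 0.0, -0.0]
[-0.0, -14.6, 12.0, 0.0, 0.0, -0.0]
[-0.0, -14.6, 12.0, 0.0, 0.0, -0.0]
[-0.0, -14.6, 12.0, 0.0, 0.0, -0.0]
[-0.0, -14.6, 12.0, 0.0, 0.0, -0.0]
[-0.0, -14.6, 12.0, 0.0, 0.0, -0.0]
```

View pics/scene4.png

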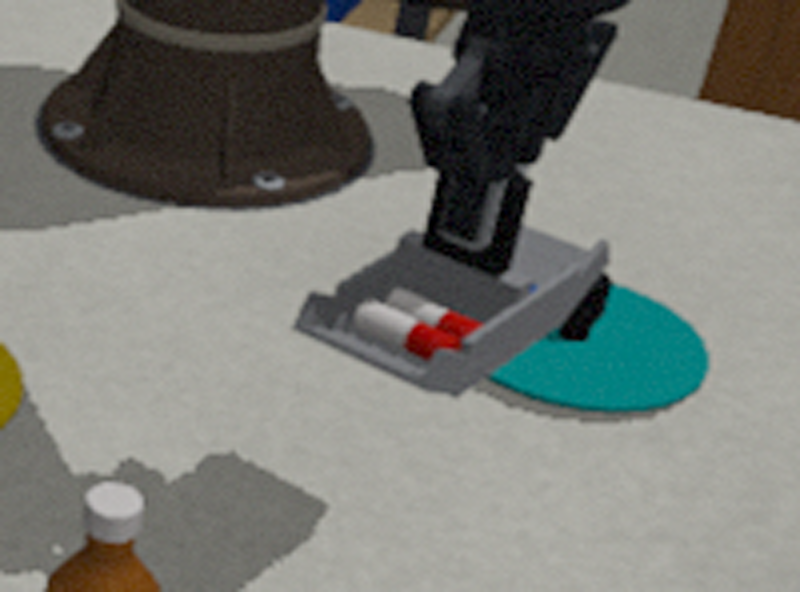

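The dish hangs level with all the vials in place, the reds at about (415,330) in the crop. Next I'll carry it to the tub, keeping clear of the brown bottle.

Request:
arm_command(targets="0 -5 0 0 0 0 2; 0 -10 0 0 0 0 2; 0 -15 2 0 0 0 2; 0 -18 4 0 0 0 2; 0 -20 6 0 0 0 2; 0 -20 8 0 0 0 2; 0 -20 10 0 0 0 2; 0 -20 12 0 0 0 2; 0 -20 15 0 0 0 2; 0 -20 18 0 0 0 2")

```text
clock: 6.67
tool_pos: [476.3, 98.3, 224.8]
eef_rot: [0.1, 0.701, -0.1, 0.699]
ft_force: [1.0, 0.7, -3.5]
opening: 11.2
```

Request:
arm_command(targets="0 -18 20 0 0 0 2; 0 -16 20 0 0 0 2; 0 -14 20 0 0 0 2; 0 -10 20 0 0 0 2; 0 -6 16 0 0 0 2; 0 -2 12 0 0 0 2; 0 0 6 0 0 0 2; 0 0 3 0 0 0 2; 0 0 0 0 0 0 2; 0 0 0 0 0 0 2")

```text
clock: 7.5
tool_pos: [570.5, 4.3, 225.2]
eef_rot: [0.1, 0.7, -0.099, 0.7]
ft_force: [0.3, 0.1, -2.5]
opening: 11.2
```

```bash
python3 - <<'E'
from h import *
st()
for n in("scene","top"):
    d=grab(n); cv2.imwrite(f"pics/{n}5.png",d["color"][...,::-1])
# pour plan
phi=np.radians(-16.3); dd=np.array([np.cos(phi),np.sin(phi),0]); Z=np.array([0,0,1.]); tub=np.array([670.4,-25.1,0])
s=observe(); R0=Ro.from_quat(s["eef_rot"]).as_matrix(); G0=s["tool_pos"]-R0[:,0]*18.7
prev=(G0,R0)
N=18
for i in range(1,N+1):
    th=58*i/N; t=np.radians(th)
    off=25+78*np.cos(t)-48*np.sin(t)
    G=tub-dd*off+Z*(245+(188-245)*i/N)
    x=-(np.cos(t)*Z+np.sin(t)*dd); z=np.cos(t)*dd-np.sin(t)*Z; R=np.stack([x,np.cross(z,x),z],1)
    p0=prev[0]+prev[1][:,0]*18.7; p1=G+R[:,0]*18.7
    print(np.r_[prev[1].T@(p1-p0),Ro.from_matrix(prev[1].T@R).as_rotvec(degrees=True)].round(1).tolist(), "gp",G.round(0))
    prev=(G,R)
E
```

```text
t 7.5 q [-1.090e-01  4.200e-01  1.702e+00  1.000e-03  1.020e+00  1.730e-01] tcp [570.5   4.3 225.2] gp [570.5   4.2 243.9] F [ 0.3  0.1 -2.5] op 11.2
[[-0.001, 0.279, 0.96], [0.001, 0.96, -0.279], [-1.0, 0.001, -0.001]]
[2.4, -0.3, 2.8, 0.1, 3.2, -0.1] gp [574.   3. 242.]
[3.0, -0.0, 2.2, -0.0, 3.2, 0.0] gp [577.   2. 239.]
[2.7, -0.0, 2.6, 0.0, 3.2, 0.0] gp [580.   1. 236.]
[2.5, -0.0, 2.9, -0.0, 3.2, -0.0] gp [584.   0. 232.]
[2.2, 0.0, 3.3, 0.0, 3.2, 0.0] gp [587.  -1. 229.]
[1.9, 0.0, 3.6, -0.0, 3.2, 0.0] gp [591.  -2. 226.]
[1.6, -0.0, 3.9, 0.0, 3.2, -0.0] gp [595.  -3. 223.]
[1.3, 0.0, 4.1, -0.0, 3.2, 0.0] gp [599.  -4. 220.]
[0.9, -0.0, 4.3, 0.0, 3.2, -0.0] gp [603.  -5. 216.]
[0.5, -0.0, 4.5, -0.0, 3.2, 0.0] gp [608.  -7. 213.]
[0.2, 0.0, 4.6, 0.0, 3.2, -0.0] gp [612.  -8. 210.]
[-0.2, -0.0, 4.7, -0.0, 3.2, -0.0] gp [617.  -9. 207.]
[-0.6, 0.0, 4.7, -0.0, 3.2, 0.0] gp [621. -11. 204.]
[-1.0, -0.0, 4.8, 0.0, 3.2, 0.0] gp [626. -12. 201.]
[-1.4, -0.0, 4.8, 0.0, 3.2, 0.0] gp [631. -14. 198.]
[-1.7, -0.0, 4.7, 0.0, 3.2, -0.0] gp [636. -15. 194.]
[-2.1, 0.0, 4.6, -0.0, 3.2, 0.0] gp [641. -16. 191.]
[-2.4, -0.0, 4.5, 0.0, 3.2, -0.0] gp [646. -18. 188.]
```

View pics/scene5.png

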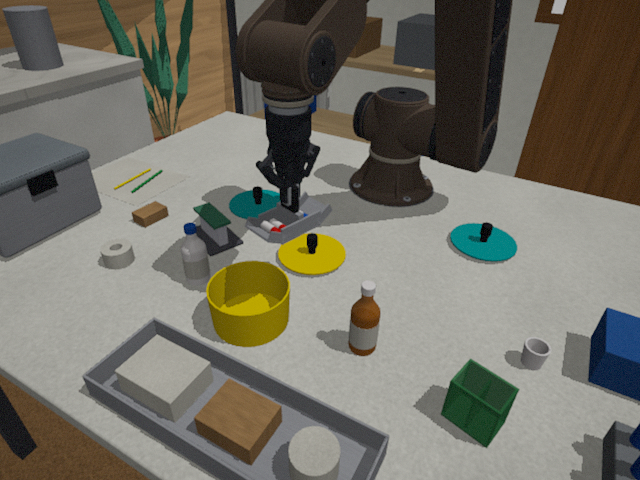

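View pics/top5.png

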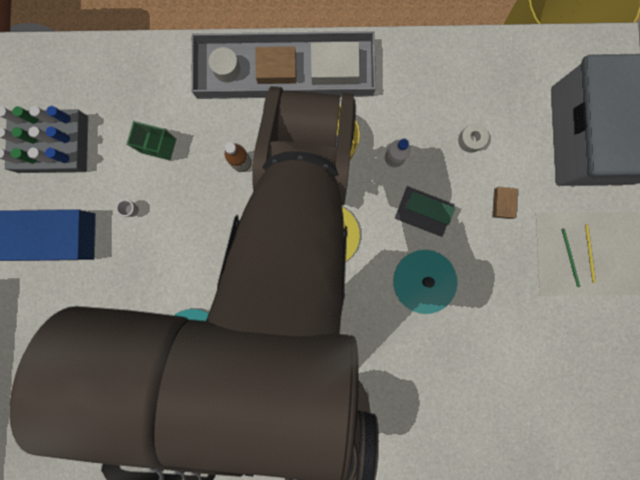

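The dish is over the near side of the tub, at about (288,218) in the scene view. Now I'll pour.

Request:
arm_command(targets="2.5 0 2.8 0 3.2 0 2; 3 0 2.2 0 3.2 0 2; 2.7 0 2.6 0 3.2 0 2; 2.5 0 3 0 3.2 0 2; 2 0 3.3 0 3.2 0 2; 2 0 3.6 0 3.2 0 2; 1.5 0 4 0 3.2 0 2; 1.3 0 4 0 3.2 0 2; 1 0 4.3 0 3.2 0 2; 0.5 0 4.5 0 3.2 0 2")

```text
clock: 8.43
tool_pos: [599.1, -3.8, 197.7]
eef_rot: [0.123, 0.866, -0.068, 0.479]
ft_force: [-0.4, 0.7, -2.9]
opening: 11.0
```

```bash
python3 - <<'E'
from h import *
st()
for n in("scene",):
    d=grab(n); cv2.imwrite(f"pics/{n}6.png",cv2.resize(d["color"][150:350,150:400,::-1],None,fx=3,fy=3,interpolation=2))
E
```

```text
t 8.43 q [-0.148  0.71   1.34   0.073  1.647  0.119] tcp [599.1  -3.8 197.7] gp [608.7  -6.6 213.5] F [-0.4  0.7 -2.9] op 11.0
[[-0.51, 0.279, 0.814], [0.149, 0.96, -0.236], [-0.847, 0.001, -0.531]]
```

View pics/scene6.png

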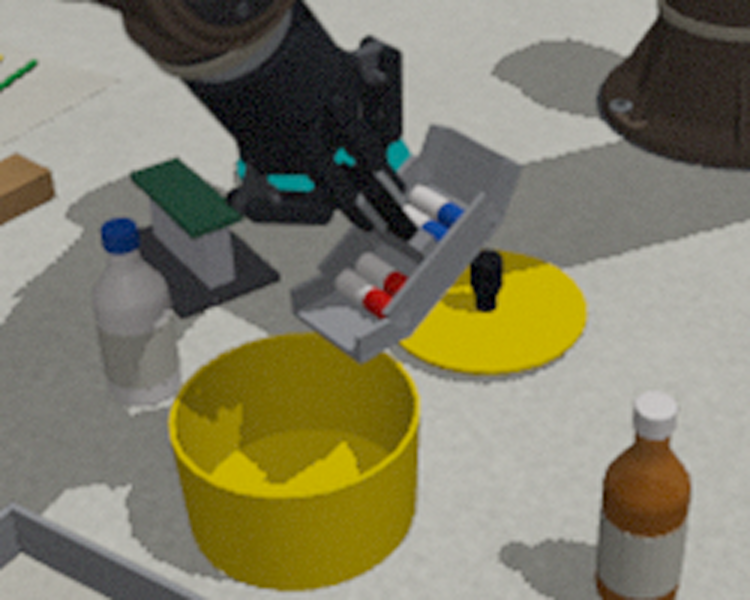

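At 32° of tilt, everything is where I planned: the lip at (340,330) in the crop is over the tub and the reds rest at the bend. I'll tilt further.

Request:
arm_command(targets="0 0 4.6 0 3.2 0 2; 0 0 4.7 0 3.2 0 2; -0.6 0 4.7 0 3.2 0 2; -1 0 4.8 0 3.2 0 2; -1.4 0 4.8 0 3.2 0 2; -1.7 0 4.7 0 3.2 0 2; -2 0 4.6 0 3.2 0 2; -2.4 0 4.5 0 3.2 0 2; 0 0 0 0 0 0 2")

```text
clock: 9.23
tool_pos: [631.7, -13.5, 176.0]
eef_rot: [0.136, 0.951, -0.039, 0.275]
ft_force: [0.1, -0.2, -4.2]
opening: 10.9
```

```bash
python3 - <<'E'
from h import *
st()
for n in("scene",):
    d=grab(n); cv2.imwrite(f"pics/{n}7.png",cv2.resize(d["color"][150:350,150:400,::-1],None,fx=3,fy=3,interpolation=2))
E
```

```text
t 9.23 q [-0.166  0.976  1.034  0.117  2.134  0.125] tcp [631.7 -13.5 176. ] gp [646.8 -18.  185.9] F [ 0.1 -0.2 -4.2] op 10.9
[[-0.812, 0.279, 0.512], [0.237, 0.96, -0.148], [-0.533, 0.001, -0.846]]
```

View pics/scene7.png

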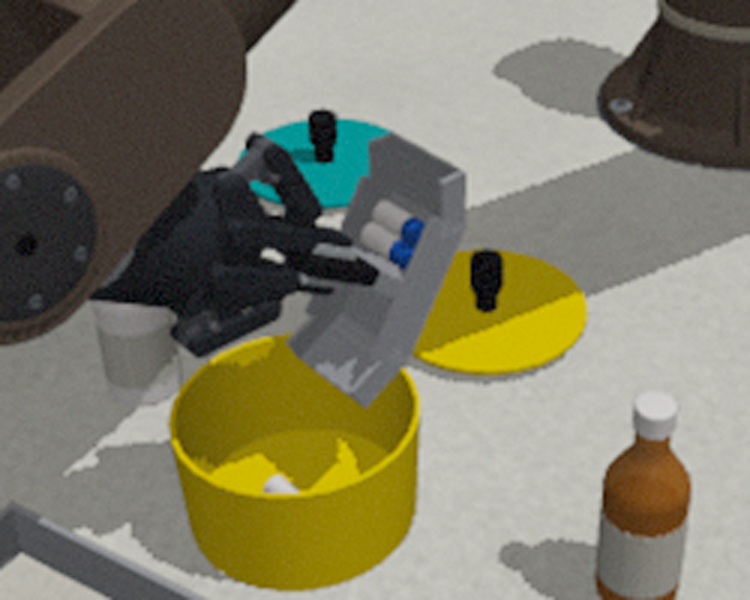

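Both reds are out of the dish. One shows in the tub at about (280,485), and both blues are still in the upper section. I'll tilt back along the same path, gently.

Request:
arm_command(targets="0 0 0 0 0 0 2; 0 0 0 0 0 0 2; 0 0 -4.5 0 -2 0 2; -1 0 -5 0 -3 0 2; -2 0 -5 0 -3 0 2; -3 0 -5 0 -3 0 2; -3 0 -5 0 -3 0 2; -4 0 -5 0 -3 0 2; -4 0 -5 0 -3 0 2; -4 0 -5 0 -3 0 2")

```text
clock: 10.12
tool_pos: [620.1, -10.2, 223.8]
eef_rot: [0.125, 0.875, -0.065, 0.463]
ft_force: [-0.3, -0.1, -2.3]
opening: 11.1
```

Request:
arm_command(targets="-4 0 -4 0 -3 0 2; -4 0 -4 0 -3 0 2; -4 0 -4 0 -3 0 2; -4 0 -4 0 -3 0 2; -5 0 -4 0 -3 0 2; -5 0 -4 0 -3 0 2; -5 0 -4 0 -3 0 2; -5 0 -4 0 -3 0 2; -5 0 -4 0 -3 0 2; 0 0 0 0 0 0 2")

```text
clock: 10.95
tool_pos: [602.0, -4.7, 276.7]
eef_rot: [0.106, 0.743, -0.092, 0.655]
ft_force: [0.2, 0.9, -2.2]
opening: 10.8
```

```bash
python3 - <<'E'
from h import *
st()
for n in("scene",):
    d=grab(n); cv2.imwrite(f"pics/{n}8.png",cv2.resize(d["color"][130:330,150:400,::-1],None,fx=3,fy=3,interpolation=2))
plan([570,0,262],down(-16.3))
E
```

```text
t 10.95 q [-0.127  0.465  1.483  0.022  1.318  0.149] tcp [602.   -4.7 276.7] gp [604.2  -5.4 295.3] F [ 0.2  0.9 -2.2] op 10.8
[[-0.12, 0.278, 0.953], [0.037, 0.96, -0.276], [-0.992, 0.002, -0.126]]
rows 2 tot rot [ 0.1 -7.4 -0.1] tot shift [ 36.5  -4.3 -27.9]
[18.2, -2.2, -14.0, 0.1, -3.7, -0.0]
[17.3, -2.2, -15.1, 0.1, -3.7, -0.0]
```

View pics/scene8.png

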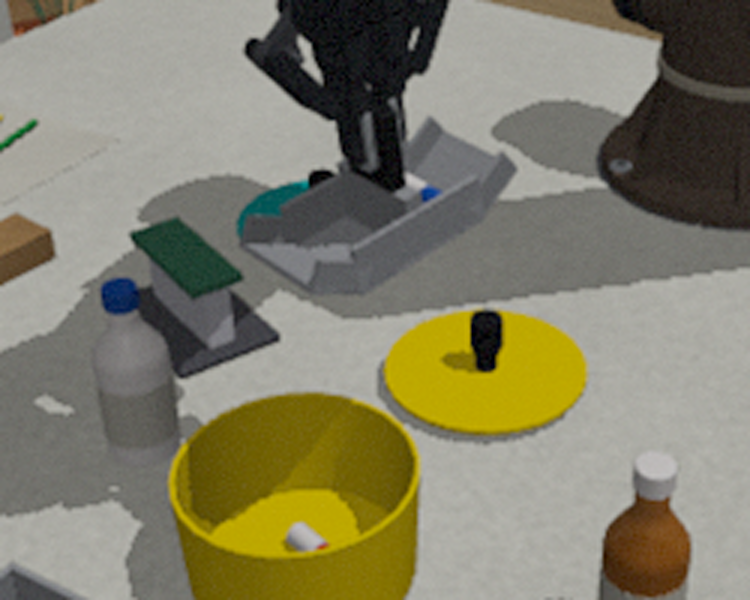

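Request:
arm_command(targets="3 0 -2 0 -2 0 2; 5 0 -5 0 -3 0 2; 7 0 -6 0 -2.4 0 2; 6 0 -5 0 0 0 2; 3 0 -2 0 0 0 2; 0 0 0 0 0 0 2")

```text
clock: 11.5
tool_pos: [582.6, 0.6, 250.1]
eef_rot: [0.1, 0.702, -0.099, 0.698]
ft_force: [0.6, -0.7, -2.5]
opening: 11.5
```

```bash
python3 - <<'E'
from h import *
st()
plan([494,-270.5,262],down(67.8),n=22)
E
```

```text
t 11.5 q [-0.113  0.414  1.638  0.002  1.095  0.169] tcp [582.6   0.6 250.1] gp [5.827e+02 5.000e-01 2.688e+02] F [ 0.6 -0.7 -2.5] op 11.5
[[-0.006, 0.279, 0.96], [0.003, 0.96, -0.279], [-1.0, 0.001, -0.006]]
rows 22 tot rot [-84.   -0.3  -0.3] tot shift [   6.6 -285.    -9.3]
[0.3, -13.0, -0.4, -3.8, -0.0, -0.0]
[0.3, -12.9, -1.3, -3.8, -0.0, -0.0]
[0.3, -12.8, -2.1, -3.8, -0.0, -0.0]
[0.3, -12.6, -3.0, -3.8, -0.0, -0.0]
[0.3, -12.4, -3.8, -3.8, -0.0, -0.0]
[0.3, -12.1, -4.6, -3.8, -0.0, -0.0]
[0.3, -11.8, -5.4, -3.8, -0.0, -0.0]
[0.3, -11.4, -6.2, -3.8, -0.0, -0.0]
[0.3, -10.9, -7.0, -3.8, -0.0, -0.0]
[0.3, -10.5, -7.7, -3.8, -0.0, -0.0]
[0.3, -9.9, -8.3, -3.8, -0.0, -0.0]
[0.3, -9.3, -9.0, -3.8, -0.0, -0.0]
[0.3, -8.7, -9.6, -3.8, -0.0, -0.0]
[0.3, -8.1, -10.1, -3.8, -0.0, -0.0]
[0.3, -7.4, -10.7, -3.8, -0.0, -0.0]
[0.3, -6.6, -11.1, -3.8, -0.0, -0.0]
[0.3, -5.9, -11.5, -3.8, -0.0, -0.0]
[0.3, -5.1, -11.9, -3.8, -0.0, -0.0]
[0.3, -4.3, -12.2, -3.8, -0.0, -0.0]
[0.3, -3.5, -12.5, -3.8, -0.0, -0.0]
[0.3, -2.6, -12.7, -3.8, -0.0, -0.0]
[0.3, -1.8, -12.8, -3.8, -0.0, -0.0]
```

Request:
arm_command(targets="0 -6 0 -2 0 0 2; 0 -13 -1 -3.8 -0.3 -0.3 2; 0 -13 -1 -3.8 0 0 2; 0 -13 -2 -3.8 0 0 2; 0 -12.5 -3 -3.8 0 0 2; 0 -12.5 -4 -3.8 0 0 2; 0 -12 -5 -3.8 0 0 2; 0 -12 -5.5 -3.8 0 0 2; 0 -11.5 -6 -3.8 0 0 2; 0 -11 -7 -3.8 0 0 2")

```text
clock: 12.33
tool_pos: [548.7, -118.9, 251.2]
eef_rot: [-0.125, 0.696, 0.122, 0.696]
ft_force: [0.4, 0.0, -2.9]
opening: 11.2
```

Request:
arm_command(targets="0 -10.5 -8 -3.8 0 0 2; 0 -10 -8 -3.8 0 0 2; 0 -9 -9 -3.8 0 0 2; 0 -9 -10 -3.8 0 0 2; 0 -8 -10 -3.8 0 0 2; 0 -7 -11 -3.8 0 0 2; 0 -6 -11 -3.8 0 0 2; 0 -6 -12 -3.8 0 0 2; 0 -5 -12 -3.8 0 0 2; 0 -4 -12 -3.8 0 0 2")

```text
clock: 13.17
tool_pos: [510.4, -243.0, 251.7]
eef_rot: [-0.345, 0.619, 0.343, 0.617]
ft_force: [0.1, 0.7, -3.0]
opening: 11.0
```

Request:
arm_command(targets="0 -3 -12 -3.8 0 0 2; 0 -2 -12 -3.8 0 0 2; 0 -1 -6 -1.9 0 0 2; 0 0 0 0 0 0 2; 0 0 0 0 0 0 2")

```text
clock: 13.58
tool_pos: [501.1, -271.4, 251.6]
eef_rot: [-0.393, 0.589, 0.391, 0.588]
ft_force: [-0.1, 0.1, -2.9]
opening: 11.4
```

```bash
python3 - <<'E'
from h import *
st()
plan([494,-270.5,170],down(67.8),n=6)
E
```

```text
t 13.58 q [-0.611  0.391  1.672 -0.003  1.076 -1.785] tcp [ 501.1 -271.4  251.6] gp [ 501.1 -271.3  270.3] F [-0.1  0.1 -2.9] op 11.4
[[0.001, -0.923, 0.385], [-0.004, 0.385, 0.923], [-1.0, -0.002, -0.003]]
rows 6 tot rot [-0.4 -0.2  0.1] tot shift [100.3   7.1  -1.6]
[16.7, 1.2, -0.3, -0.1, -0.0, 0.0]
[16.7, 1.2, -0.3, -0.1, -0.0, 0.0]
[16.7, 1.2, -0.3, -0.1, -0.0, 0.0]
[16.7, 1.2, -0.3, -0.1, -0.0, 0.0]
[16.7, 1.2, -0.3, -0.1, -0.0, 0.0]
[16.7, 1.2, -0.3, -0.1, -0.0, 0.0]
```

Request:
arm_command(targets="8 1 0 -0.4 -0.2 0 2; 15 1 0 0 0 0 2; 20 1.5 -0.5 0 0 0 2; 20 1.5 -0.5 0 0 0 2; 20 1 -0.5 0 0 0 2; 12 1 0 0 0 0 2; 5 0 0 0 0 0 2; 0 0 0 0 0 0 2; 0 0 0 0 0 0 2")

```text
clock: 14.33
tool_pos: [494.4, -269.7, 151.9]
eef_rot: [-0.396, 0.586, 0.394, 0.587]
ft_force: [0.4, -0.2, -3.0]
opening: 11.1
```

```bash
python3 - <<'E'
from h import *
st()
for n in("scene","top"):
    d=grab(n); np.savez(n+"9.npz",**d); sl=(slice(120,280),slice(130,330)) if n=="scene" else (slice(150,310),slice(330,530))
    cv2.imwrite(f"pics/{n}9.png",cv2.resize(d["color"][sl][...,::-1],None,fx=4,fy=3.7,interpolation=2))
    P=cloud(d); z=P[...,2]; ok=d["z_map"]>0
    hsv=cv2.cvtColor(d["color"],cv2.COLOR_RGB2HSV); H,S,V=cv2.split(hsv)
    sel=ok&(np.hypot(P[...,0]-494,P[...,1]+270)<100)&(z>93)&(z<135)
    p=P[sel]; print(n,len(p),p.mean(0),cv2.minAreaRect(p[:,:2].astype(np.float32)))
E
```

```text
t 14.33 q [-6.170e-01  4.970e-01  1.800e+00  1.000e-03  8.410e-01 -1.802e+00] tcp [ 494.4 -269.7  151.9] gp [ 494.3 -269.7  170.6] F [ 0.4 -0.2 -3. ] op 11.1
[[0.003, -0.926, 0.376], [-0.001, 0.376, 0.926], [-1.0, -0.003, -0.0]]
scene 1095 [ 505.47557706 -261.71995169  115.13627849] ((497.6269226074219, -269.27252197265625), (161.59869384765625, 70.00186157226562), 68.03970336914062)
top 581 [ 517.01092077 -215.6127138   112.93533392] ((516.6492919921875, -218.31715393066406), (51.3018913269043, 68.8248062133789), 68.07081604003906)
```

View pics/scene9.png

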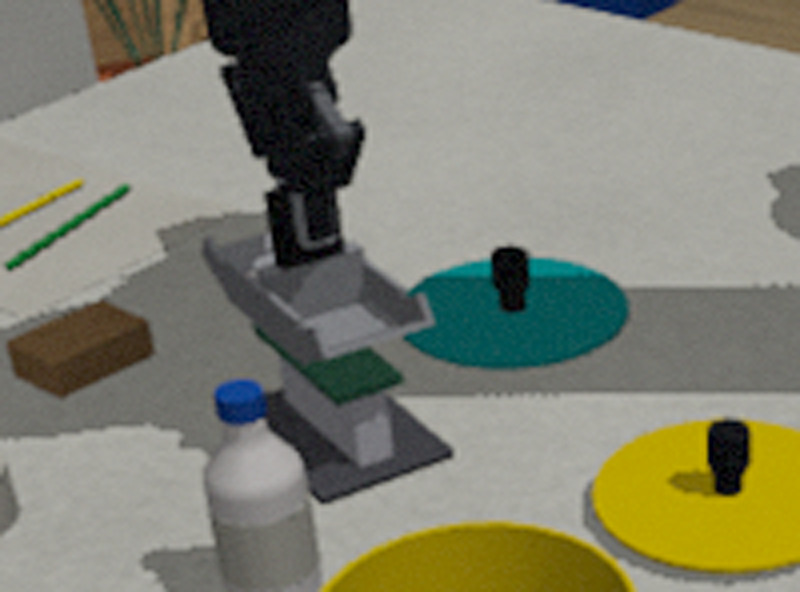

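View pics/top9.png

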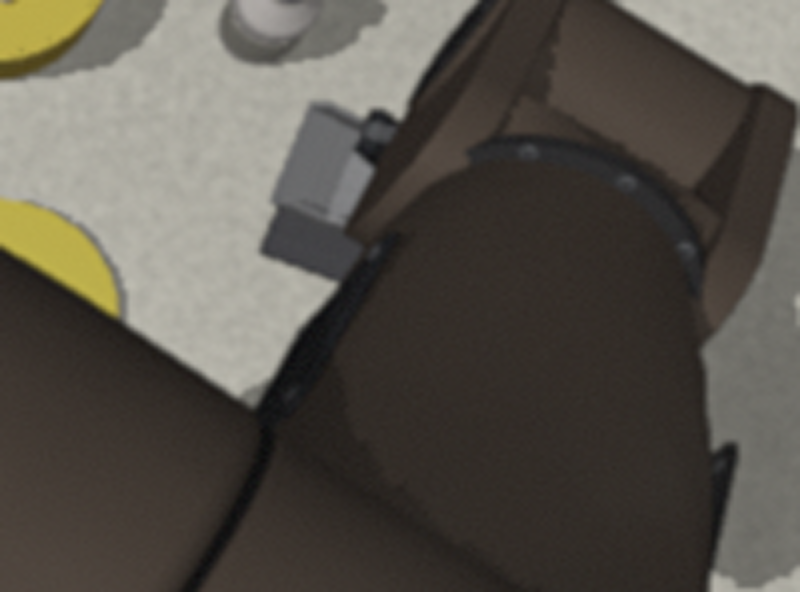

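The dish is level, lined up over the stand, and about 1.5 mm off centre. I'll lower it.

```bash
python3 - <<'E'
from h import *
plan([493,-270.3,145],down(67.8),n=4)
E
```

```text
rows 4 tot rot [ 0.1 -0.   0.2] tot shift [26.3  1.4 -0.9]
[6.6, 0.3, -0.2, 0.0, -0.0, 0.1]
[6.6, 0.3, -0.2, 0.0, -0.0, 0.1]
[6.6, 0.3, -0.2, 0.0, -0.0, 0.1]
[6.6, 0.3, -0.2, 0.0, -0.0, 0.1]
```

Request:
arm_command(targets="6 0.5 -0.3 0 0 0.2 2; 8 0.5 -0.3 0 0 0 2; 6 0.4 -0.3 0 0 0 2; 4 0 0 0 0 0 2; 2 0 0 0 0 0 2; 1 0 0 0 0 0 2; 0 0 0 0 0 0 2; 0 0 0 0 0 0 2")

```text
clock: 15.1
tool_pos: [492.1, -270.0, 125.4]
eef_rot: [-0.395, 0.587, 0.395, 0.586]
ft_force: [-5.0, 2.2, 9.7]
opening: 11.2
```

```bash
python3 - <<'E'
from h import *
st()
for n in("scene",):
    d=grab(n); sl=(slice(120,280),slice(130,330))
    cv2.imwrite(f"pics/{n}10.png",cv2.resize(d["color"][sl][...,::-1],None,fx=4,fy=3.7,interpolation=2))
E
```

```text
t 15.1 q [-6.190e-01  5.330e-01  1.825e+00 -1.000e-03  7.850e-01 -1.804e+00] tcp [ 492.1 -270.   125.4] gp [ 492.1 -270.   144.1] F [-5.   2.2  9.7] op 11.2
[[-0.001, -0.926, 0.377], [0.0, 0.377, 0.926], [-1.0, 0.001, -0.0]]
```

View pics/scene10.png

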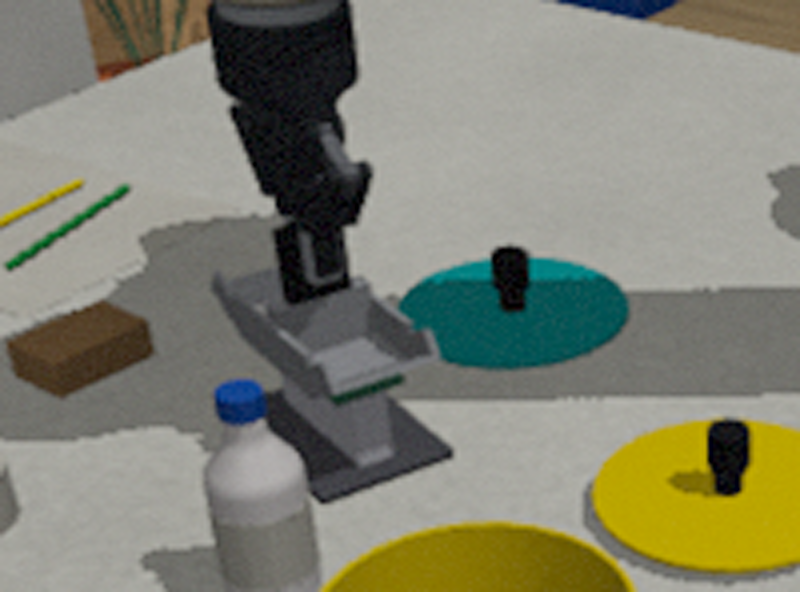

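Request:
arm_command(targets="0 0 0 0 0 0 14; 0 0 0 0 0 0 18; 0 0 0 0 0 0 26; 0 0 0 0 0 0 36; 0 0 0 0 0 0 40; -8 0 0 0 0 0 40; -20 0 0 0 0 0 40; -30 0 0 0 0 0 45; -30 0 0 0 0 0 55; -25 0 0 0 0 0 65")

```text
clock: 15.98
tool_pos: [492.6, -270.2, 240.3]
eef_rot: [-0.395, 0.587, 0.395, 0.587]
ft_force: [0.9, -0.6, 1.0]
opening: 64.5
```

```bash
python3 - <<'E'
from h import *
st()
for n in("scene",):
    d=grab(n); sl=(slice(120,280),slice(130,330))
    cv2.imwrite(f"pics/{n}11.png",cv2.resize(d["color"][sl][...,::-1],None,fx=4,fy=3.7,interpolation=2))
plan([436,-24.4,250],down(-22))
E
```

```text
t 15.98 q [-0.619  0.392  1.705 -0.     1.044 -1.804] tcp [ 492.6 -270.2  240.3] gp [ 492.6 -270.2  259. ] F [ 0.9 -0.6  1. ] op 64.5
[[0.0, -0.926, 0.376], [-0.001, 0.376, 0.926], [-1.0, -0.0, -0.0]]
rows 13 tot rot [89.9  0.2  0.4] tot shift [ 12.  146.5 206.8]
[0.9, 11.3, 15.9, 6.9, 0.0, 0.0]
[0.9, 13.1, 14.4, 6.9, 0.0, 0.0]
[0.9, 14.7, 12.8, 6.9, 0.0, 0.0]
[0.9, 16.2, 10.9, 6.9, 0.0, 0.0]
[0.9, 17.4, 8.9, 6.9, 0.0, 0.0]
[0.9, 18.3, 6.7, 6.9, 0.0, 0.0]
[1.0, 19.0, 4.5, 6.9, 0.0, 0.0]
[1.0, 19.4, 2.1, 6.9, 0.0, 0.0]
[1.0, 19.5, -0.2, 6.9, 0.0, 0.0]
[1.0, 19.3, -2.6, 6.9, 0.0, 0.0]
[1.0, 18.9, -4.9, 6.9, 0.0, 0.0]
[1.0, 18.1, -7.1, 6.9, 0.0, 0.0]
[1.0, 17.2, -9.2, 6.9, 0.0, 0.0]
```

View pics/scene11.png

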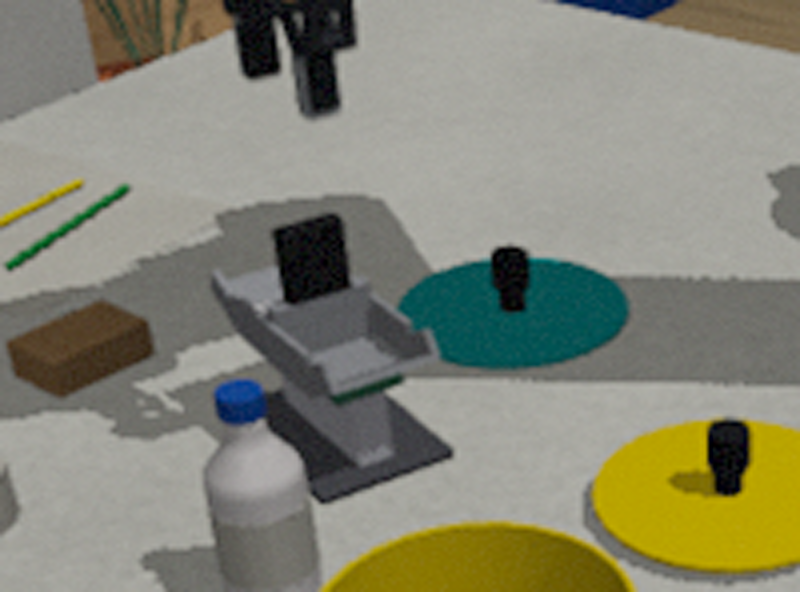

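The dish stands on the green top with the gripper clear of it. On to the lid, with a smaller yaw change.

```bash
python3 - <<'E'
from h import *
plan([435.5,-24.5,160],down(30))
E
```

```text
rows 7 tot rot [37.9  0.   0.4] tot shift [102.  147.5 206.6]
[14.6, 21.1, 29.5, 5.4, 0.0, 0.1]
[14.6, 23.7, 27.4, 5.4, 0.0, 0.1]
[14.6, 26.2, 25.0, 5.4, 0.0, 0.1]
[14.6, 28.4, 22.5, 5.4, 0.0, 0.1]
[14.7, 30.4, 19.7, 5.4, 0.0, 0.1]
[14.7, 32.1, 16.7, 5.4, 0.0, 0.1]
[14.7, 33.5, 13.6, 5.4, 0.0, 0.1]
```

Request:
arm_command(targets="0 21 29.5 5.4 0 0 70; 0 24 27 5.4 0 0 75; 10 26 25 5.4 0 0 80; 20 28 22.5 5.4 0 0 85; 20 30 20 5.4 0 0 85; 20 32 17 5.4 0 0 85; 20 33 14 5.4 0 0 85; 12 0 0 0 0 0 85; 0 0 0 0 0 0 85; 0 0 0 0 0 0 85")

```text
clock: 16.87
tool_pos: [435.6, -24.2, 136.1]
eef_rot: [-0.184, 0.683, 0.184, 0.682]
ft_force: [-0.5, -0.6, 0.4]
opening: 84.8
```

```bash
python3 - <<'E'
from h import *
st()
plan([435.5,-24.5,48],down(30))
for n in("scene","top"):
    d=grab(n); np.savez(n+"12.npz",**d)
    cv2.imwrite(f"pics/{n}12.png",d["color"][...,::-1])
E
```

```text
t 16.87 q [-0.207  0.374  2.11   0.     0.659 -0.734] tcp [435.6 -24.2 136.1] gp [435.7 -24.2 154.8] F [-0.5 -0.6  0.4] op 84.8
[[-0.001, -0.503, 0.864], [0.0, 0.864, 0.503], [-1.0, 0.001, -0.001]]
rows 3 tot rot [ 0.2 -0.  -0. ] tot shift [106.8  -0.2  -0.2]
[35.6, -0.1, -0.1, 0.1, -0.0, -0.0]
[35.6, -0.1, -0.1, 0.1, -0.0, -0.0]
[35.6, -0.1, -0.1, 0.1, -0.0, -0.0]
```

View pics/scene12.png

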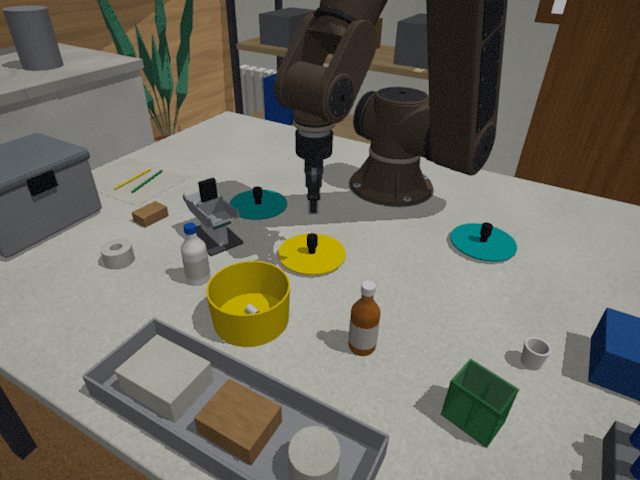

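View pics/top12.png

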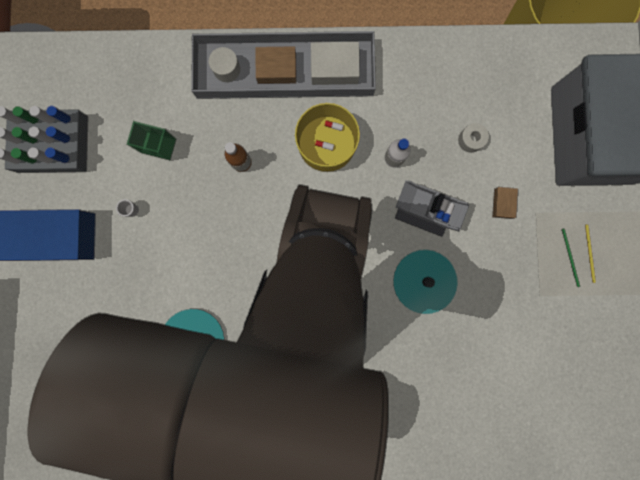

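The top view shows both reds in the tub, at (334,126) and (325,145). Both blues are in the dish on the stand, near (443,212), and the gripper is over the yellow lid. I'll go down and pinch the knob.

Request:
arm_command(targets="25 0 0 0.2 0 0 85; 30 0 0 0 0 0 85; 30 0 0 0 0 0 85; 15 0 0 0 0 0 85; 7 0 0 0 0 0 85; 0 0 0 0 0 0 65; 0 0 0 0 0 0 50; 0 0 0 0 0 0 35; 0 0 0 0 0 0 25; 0 0 0 0 0 0 20", squeeze=50)

```text
clock: 17.8
tool_pos: [435.6, -24.3, 29.7]
eef_rot: [-0.182, 0.683, 0.182, 0.684]
ft_force: [0.7, 0.8, 28.3]
opening: 25.1
```

Request:
arm_command(targets="0 0 0 0 0 0 15; 0 0 0 0 0 0 12; 0 0 0 0 0 0 12; 0 0 0 0 0 0 12", squeeze=50)

```text
clock: 18.13
tool_pos: [435.6, -24.3, 29.9]
eef_rot: [-0.183, 0.683, 0.182, 0.684]
ft_force: [-2.0, -1.1, 11.4]
opening: 24.6
```

```bash
python3 - <<'E'
from h import *
st()
E
```

```text
t 18.13 q [-0.207  0.589  2.191 -0.     0.361 -0.729] tcp [435.6 -24.3  29.9] gp [435.6 -24.3  48.6] F [-2.  -1.1 11.4] op 24.6
[[0.001, -0.498, 0.867], [-0.0, 0.867, 0.498], [-1.0, -0.001, 0.001]]
```

Request:
arm_command(targets="-5 0 0 0 0 0 12; -15 0 0 0 0 0 12; -25 0 0 0 0 0 12; -30 0 0 0 0 0 12; -30 0 0 0 0 0 12; -15 0 0 0 0 0 12; -5 0 0 0 0 0 12", squeeze=70)

```text
clock: 18.72
tool_pos: [436.0, -24.3, 156.6]
eef_rot: [-0.183, 0.682, 0.182, 0.684]
ft_force: [0.4, -0.9, -1.6]
opening: 24.2
```

```bash
python3 - <<'E'
from h import *
st()
plan([669.4,-25.4,174],down(30),n=12)
E
```

```text
t 18.72 q [-0.207  0.337  2.09   0.     0.711 -0.729] tcp [436.  -24.3 156.6] gp [435.9 -24.3 175.3] F [ 0.4 -0.9 -1.6] op 24.2
[[0.004, -0.498, 0.867], [-0.001, 0.867, 0.498], [-1.0, -0.003, 0.003]]
rows 12 tot rot [-0.1  0.2  0.1] tot shift [   2.2 -117.3  201.8]
[0.2, -9.8, 16.8, -0.0, 0.0, 0.0]
[0.2, -9.8, 16.8, -0.0, 0.0, 0.0]
[0.2, -9.8, 16.8, -0.0, 0.0, 0.0]
[0.2, -9.8, 16.8, -0.0, 0.0, 0.0]
[0.2, -9.8, 16.8, -0.0, 0.0, 0.0]
[0.2, -9.8, 16.8, -0.0, 0.0, 0.0]
[0.1, -9.8, 16.8, -0.0, 0.0, 0.0]
[0.1, -9.8, 16.8, -0.0, 0.0, 0.0]
[0.1, -9.8, 16.8, -0.0, 0.0, 0.0]
[0.1, -9.8, 16.8, -0.0, 0.0, 0.0]
[0.1, -9.8, 16.8, -0.0, 0.0, 0.0]
[0.1, -9.8, 16.8, -0.0, 0.0, 0.0]
```

Request:
arm_command(targets="0 -5 8 0 0.2 0 12; 0 -10 17 0 0 0 12; 0 -13 22 0 0 0 12; 0 -13 22 0 0 0 12; 0 -13 22 0 0 0 12; 0 -13 22 0 0 0 12; 0 -13 22 0 0 0 12; 0 -13 22 0 0 0 12; 0 -11 20 0 0 0 12; 0 -8 15 0 0 0 12")

```text
clock: 19.55
tool_pos: [659.3, -25.6, 150.5]
eef_rot: [-0.182, 0.685, 0.182, 0.681]
ft_force: [0.3, -0.4, -0.8]
opening: 24.2
```

Request:
arm_command(targets="0 -4 8 0 0 0 12; 0 -1 2 0 0 0 12; 0 0 0 0 0 0 12; 0 0 0 0 0 0 12")

```text
clock: 19.88
tool_pos: [667.9, -25.0, 152.2]
eef_rot: [-0.182, 0.685, 0.182, 0.681]
ft_force: [0.1, -0.2, -1.7]
opening: 24.6
```

```bash
python3 - <<'E'
from h import *
st()
for n in("scene","top"):
    d=grab(n); np.savez(n+"13.npz",**d)
    cv2.imwrite(f"pics/{n}13.png",d["color"][...,::-1])
    P=cloud(d); z=P[...,2]; H,S,V=cv2.split(cv2.cvtColor(d["color"],cv2.COLOR_RGB2HSV))
    m=(H>20)&(H<34)&(S>120)&(d["z_map"]>0)&(z>110)&(z<160)&(P[...,0]>500)&(P[...,0]<850)
    p=P[m][:,:2].astype(np.float32); h=cv2.convexHull(p); print(n,len(p),cv2.minEnclosingCircle(p),np.percentile(z[m],[5,50,95]))
    if len(h)>4: print(cv2.fitEllipse(h))
plan([669.4,-25.4,174],down(30),n=1)
E
```

```text
t 19.88 q [-0.135  0.633  1.521 -0.003  0.993 -0.656] tcp [667.9 -25.  152.2] gp [668.  -25.  170.9] F [ 0.1 -0.2 -1.7] op 24.6
[[-0.005, -0.498, 0.867], [-0.001, 0.867, 0.498], [-1.0, 0.001, -0.005]]
scene 3529 ((670.47119140625, -268.1379699707031), 323.9298095703125) [133.97827815 135.76181431 137.33566637]
((627.8051147460938, -300.63623046875), (259.51202392578125, 731.814453125), 171.14688110351562)
top 5 ((648.9139404296875, -98.3255615234375), 7.292027473449707) [137.56761018 138.73299432 139.20207966]
rows 1 tot rot [-0.1 -0.3 -0.1] tot shift [-2.4 -1.   1. ]
[-2.4, -1.0, 1.0, -0.1, -0.3, -0.1]
```

View pics/scene13.png

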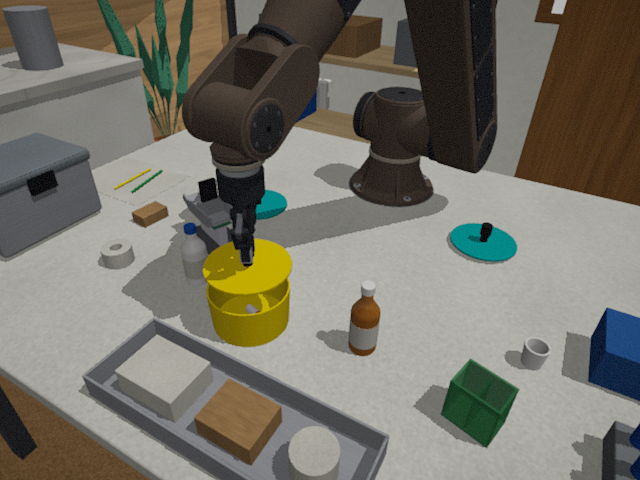

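View pics/top13.png

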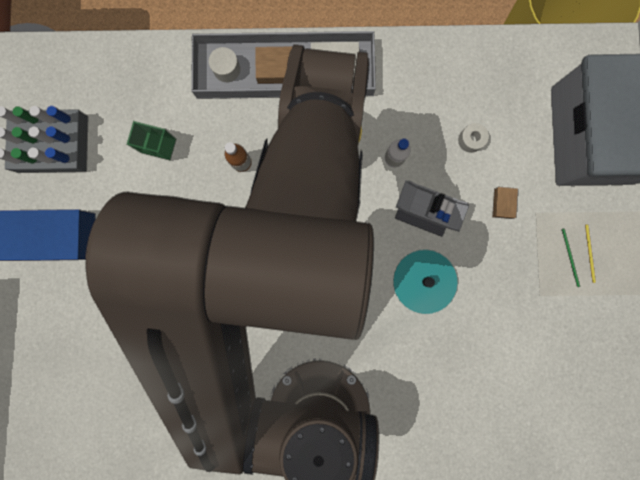

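```bash
python3 - <<'E'
from h import *
d=dict(np.load("scene13.npz"));P=cloud(d); z=P[...,2]; H,S,V=cv2.split(cv2.cvtColor(d["color"],cv2.COLOR_RGB2HSV))
m=((H>20)&(H<34)&(S>120)&(d["z_map"]>0)&(z>125)&(z<150)&(P[...,0]>560)&(P[...,0]<790)&(abs(P[...,1]+25)<110))
p=P[m]; c=cv2.minEnclosingCircle(p[:,:2].astype(np.float32)); e=cv2.fitEllipse(cv2.convexHull(p[:,:2].astype(np.float32))); print(len(p),c,e)
A=np.c_[p[:,:2]-p[:,:2].mean(0),np.ones(len(p))]; print(np.linalg.lstsq(A,z[m],rcond=None)[0])
# tub rim at start in same camera
d=dict(np.load("scene12.npz"));P=cloud(d); z=P[...,2]; H,S,V=cv2.split(cv2.cvtColor(d["color"],cv2.COLOR_RGB2HSV))
m=((H>20)&(H<34)&(S>120)&(d["z_map"]>0)&(z>78)&(z<92)&(P[...,0]>560)&(P[...,0]<790)&(abs(P[...,1]+25)<110))
p=P[m]; print(len(p),cv2.minEnclosingCircle(p[:,:2].astype(np.float32)),cv2.fitEllipse(cv2.convexHull(p[:,:2].astype(np.float32))))
E
```

```text
3515 ((670.18017578125, -25.13701629638672), 81.02053833007812) ((670.317138671875, -25.272104263305664), (157.36611938476562, 160.4777069091797), 146.44561767578125)
[-9.78277502e-03 -2.96835981e-03  1.35697744e+02]
699 ((672.5559692382812, -26.06019401550293), 78.51024627685547) ((673.2094116210938, -25.583669662475586), (153.0290985107422, 155.36253356933594), 124.86785125732422)
```

```bash
python3 - <<'E'
from h import *
plan([670,-25.6,126],down(30),n=1)
E
```

```text
rows 1 tot rot [-0.1 -0.3 -0.1] tot shift [45.6 -1.5  1.7]
[45.6, -1.5, 1.7, -0.1, -0.3, -0.1]
```

Request:
arm_command(targets="5 -1 1 0 -0.3 0 12; 12 -0.5 0.7 0 0 0 12; 12 0 0 0 0 0 12; 8 0 0 0 0 0 12; 5 0 0 0 0 0 12; 2 0 0 0 0 0 12; 1 0 0 0 0 0 12; 0 0 0 0 0 0 12; 0 0 0 0 0 0 12")

```text
clock: 20.73
tool_pos: [671.1, -25.5, 108.3]
eef_rot: [-0.182, 0.683, 0.183, 0.684]
ft_force: [0.2, -0.3, -1.3]
opening: 24.1
```

```bash
python3 - <<'E'
from h import *
st()
for n in("scene",):
    d=grab(n)
    cv2.imwrite(f"pics/{n}14.png",cv2.resize(d["color"][190:350,160:360,::-1],None,fx=4,fy=3.7,interpolation=2))
E
```

```text
t 20.73 q [-1.370e-01  6.850e-01  1.551e+00  1.000e-03  9.040e-01 -6.590e-01] tcp [671.1 -25.5 108.3] gp [671.1 -25.5 127. ] F [ 0.2 -0.3 -1.3] op 24.1
[[0.001, -0.498, 0.867], [0.001, 0.867, 0.498], [-1.0, 0.0, 0.002]]
```

View pics/scene14.png

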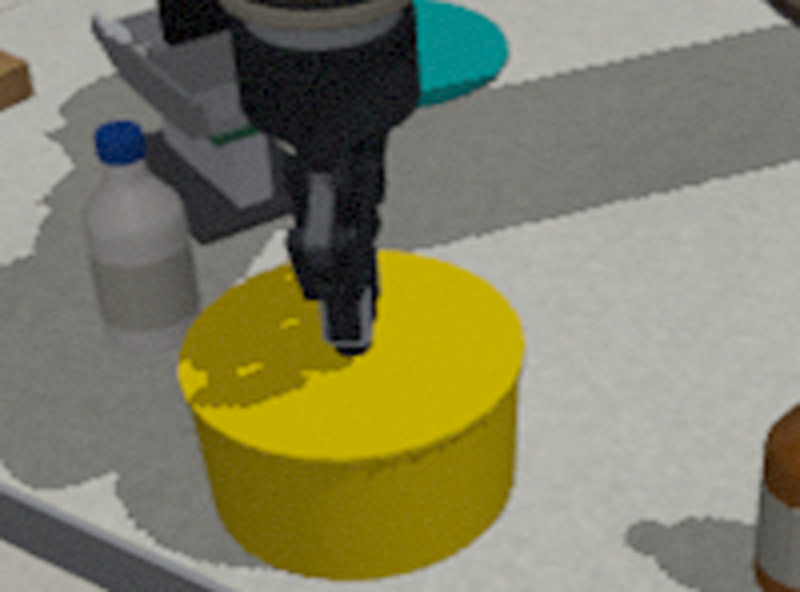

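```bash
cat > lidm.py <<'E'
from h import *
d=grab("scene");np.savez("s_last.npz",**d);P=cloud(d); z=P[...,2]; H,S,V=cv2.split(cv2.cvtColor(d["color"],cv2.COLOR_RGB2HSV))
y=((H>20)&(H<34)&(S>120)&(d["z_map"]>0)&(P[...,0]>560)&(P[...,0]<790)&(abs(P[...,1]+25)<110))
zz=np.percentile(z[y],97)
m=y&(z>zz-6); p=P[m][:,:2].astype(np.float32); print(zz,len(p),cv2.minEnclosingCircle(p),cv2.fitEllipse(cv2.convexHull(p)))
q=P[m];A=np.c_[q[:,:2]-q[:,:2].mean(0),np.ones(len(q))]; print("tilt",np.linalg.lstsq(A,q[:,2],rcond=None)[0])
# tub side: mid height circle from visible wall
w=y&(z>20)&(z<60); q=P[w]
from scipy.optimize import least_squares
f=lambda c: np.hypot(q[:,0]-c[0],q[:,1]-c[1])-(74+4*q[:,2]/85)
o=least_squares(f,[670,-25],loss="soft_l1"); print("tub wall",o.x,np.std(f(o.x)))
f2=lambda c: np.hypot(q[:,0]-c[0],q[:,1]-c[1])-c[2]-.047*q[:,2]
o=least_squares(f2,[670,-25,74],loss="soft_l1"); print("tub wall",o.x,np.std(f2(o.x)))
E
python3 lidm.py
```

```text
93.90155845287435 3481 ((668.7066040039062, -27.323965072631836), 85.34159851074219) ((671.5620727539062, -25.984012603759766), (157.6080780029297, 165.27264404296875), 114.87036895751953)
tilt [-1.00257471e-01 -2.44706191e-02  9.51819759e+01]
tub wall [671.21867307 -26.87187971] 0.7776318371361559
tub wall [671.58005261 -26.59102037  73.61245271] 0.7740883055397011
```

Request:
arm_command(targets="0 0 -1 0 0 0 12; 1.5 0 0 0 0 0 12; 1 0 0 0 0 0 12; 0 0 0 0 0 0 12; 0 0 0 0 0 0 12")

```text
clock: 21.25
tool_pos: [670.2, -26.0, 106.2]
eef_rot: [-0.182, 0.683, 0.183, 0.684]
ft_force: [-2.4, 0.9, 4.7]
opening: 24.2
```

```bash
sed -i 's/z>zz-6/z>zz-3/' lidm.py; python3 lidm.py; python3 -c "
from h import *
st()"
```

```text
91.64593482365412 3124 ((664.156982421875, -27.50205421447754), 88.2559814453125) ((668.2832641601562, -26.66173553466797), (157.17718505859375, 171.59475708007812), 102.36593627929688)
tilt [-1.45530995e-01 -4.66366882e-02  9.42946087e+01]
tub wall [671.2717306  -26.88308558] 0.7710482885822669
tub wall [671.69806079 -26.54754462  73.53802556] 0.7644581229418176
t 21.3 q [-1.380e-01  6.860e-01  1.555e+00  1.000e-03  8.990e-01 -6.600e-01] tcp [670.2 -26.  106.2] gp [670.2 -26.  124.9] F [-2.5 -0.1  5.4] op 24.4
[[0.001, -0.498, 0.867], [0.001, 0.867, 0.498], [-1.0, 0.0, 0.002]]
```

The contact force rose at the expected height (124.9, against 124.6 computed), so the lid is seated. Releasing and backing up.

Request:
arm_command(targets="0 0 0 0 0 0 27; 0 0 0 0 0 0 32; 0 0 0 0 0 0 40; 0 0 0 0 0 0 55; 0 0 0 0 0 0 65; -10 0 0 0 0 0 65; -25 0 0 0 0 0 65; -30 0 0 0 0 0 65; -35 0 0 0 0 0 65; -35 0 0 0 0 0 65")

```text
clock: 22.13
tool_pos: [669.7, -26.1, 242.5]
eef_rot: [-0.182, 0.683, 0.183, 0.683]
ft_force: [1.0, -0.4, 0.3]
opening: 65.2
```

Request:
arm_command(targets="0 30 -20 0 0 0 65; 0 38 -10 0 0 0 65; 0 38 0 0 0 0 65; 0 38 0 0 0 0 65; 0 38 0 0 0 0 65; 0 30 0 0 0 0 65; 0 0 0 0 0 0 65; 0 0 0 0 0 0 65; 0 0 0 0 0 0 65")

```text
clock: 22.88
tool_pos: [538.7, 142.6, 241.2]
eef_rot: [-0.182, 0.682, 0.183, 0.684]
ft_force: [0.8, -0.7, 0.1]
opening: 64.8
```

```bash
python3 - <<'E'
from h import *
st()
for n in("scene","top"):
    d=grab(n); np.savez(n+"15.npz",**d)
    cv2.imwrite(f"pics/{n}15.png",d["color"][...,::-1])
E
```

```text
t 22.88 q [ 1.400e-01  3.840e-01  1.716e+00  1.000e-03  1.040e+00 -3.830e-01] tcp [538.7 142.6 241.2] gp [538.7 142.6 259.9] F [ 0.8 -0.7  0.1] op 64.8
[[0.002, -0.499, 0.867], [0.001, 0.867, 0.499], [-1.0, 0.0, 0.002]]
```

View pics/scene15.png

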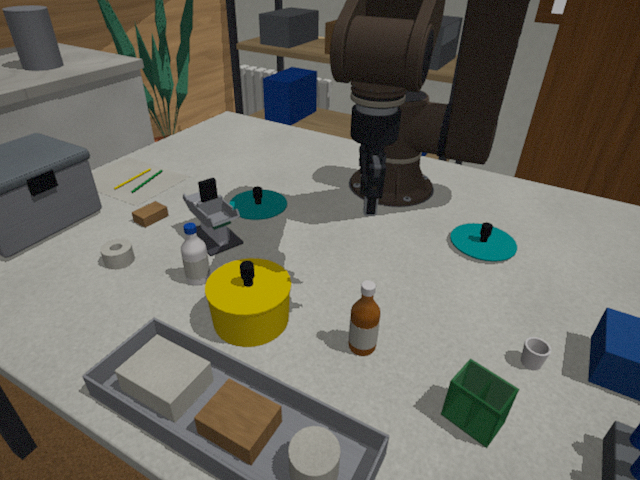

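View pics/top15.png

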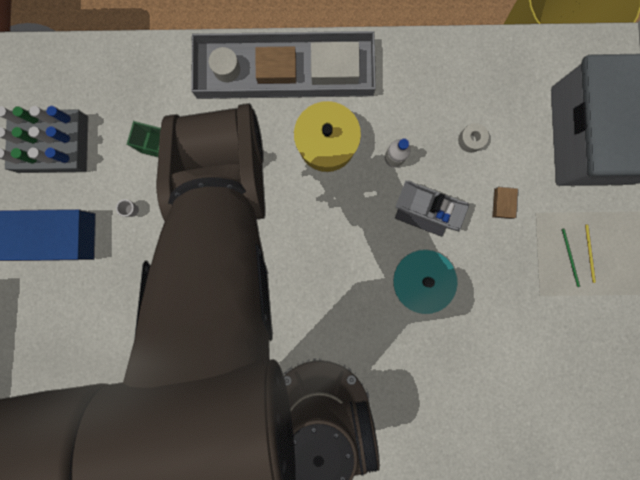

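Next, a check of the lid's level and centring, the dish on the stand, and the blues.

```bash
python3 - <<'E'
from h import *
for n in("scene","top"):
    d=dict(np.load(n+"15.npz"));P=cloud(d); z=P[...,2]; ok=d["z_map"]>0; H,S,V=cv2.split(cv2.cvtColor(d["color"],cv2.COLOR_RGB2HSV))
    y=((H>20)&(H<34)&(S>120)&ok&(P[...,0]>560)&(P[...,0]<790)&(abs(P[...,1]+25)<110)&(z>80)&(z<105))
    m=cv2.morphologyEx(y.astype(np.uint8),cv2.MORPH_OPEN,np.ones((3,3)))>0
    q=P[m]; e=cv2.erode(m.astype(np.uint8),np.ones((9,9)))>0; r=P[e]
    A=np.c_[r[:,:2]-r[:,:2].mean(0),np.ones(len(r))]
    c=cv2.minEnclosingCircle(q[:,:2].astype(np.float32)); co=np.linalg.lstsq(A,r[:,2],rcond=None)[0]
    print(n,"lid",c,"plane",co.round(4))
    sel=ok&(np.hypot(P[...,0]-493,P[...,1]+270)<100)&(z>74)&(z<115)
    nn,l,s,ce=cv2.connectedComponentsWithStats(sel.astype(np.uint8)); i=1+np.argmax(s[1:,4]); p=P[l==i]
    print("dish",cv2.minAreaRect(p[:,:2].astype(np.float32)),p[:,2].min(),p[:,2].max())
    b=ok&(H>105)&(H<125)&(S>120)&(np.hypot(P[...,0]-493,P[...,1]+270)<90); print("blue px",b.sum(),P[b].mean(0) if b.any() else None)
    sl=(slice(160,260),slice(160,290)) if n=="scene" else (slice(160,250),slice(370,490))
    cv2.imwrite(f"pics/{n}16.png",cv2.resize(d["color"][sl][...,::-1],None,fx=6,fy=6,interpolation=2))
E
```

```text
scene lid ((673.427978515625, -27.30257225036621), 81.12240600585938) plane [1.00000e-04 8.00000e-04 8.99303e+01]
dish ((495.66827392578125, -269.48907470703125), (161.4790496826172, 70.94319915771484), 67.8588638305664) 74.08431998527406 114.94481226154565
blue px 19 [ 502.71901942 -268.28110355  128.99615314]
top lid ((669.1566162109375, -24.998855590820312), 79.3409423828125) plane [-1.00000e-03  1.60000e-03  9.17206e+01]
dish ((493.64013671875, -269.1629333496094), (160.96649169921875, 69.04842376708984), 67.95238494873047) 74.00006913328272 114.80516771132064
blue px 97 [ 469.95376067 -293.60100634   89.7958856 ]
```

View pics/scene16.png

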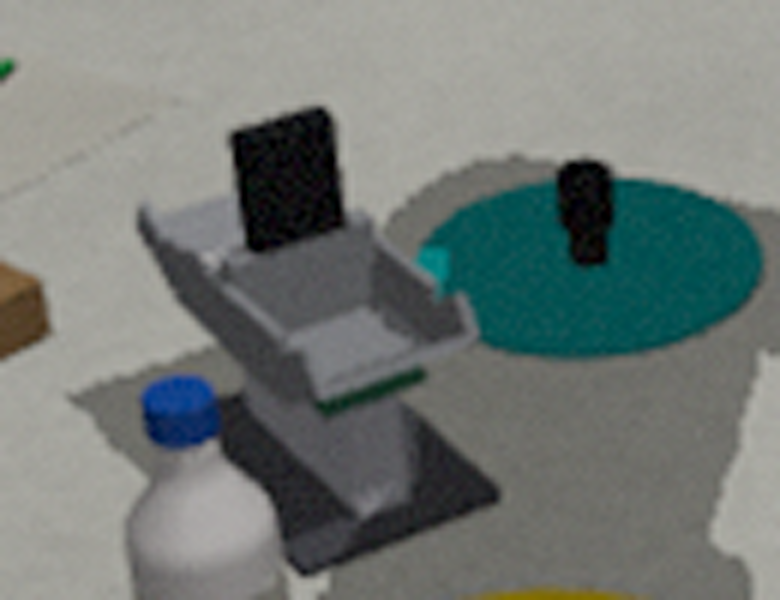

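View pics/top16.png

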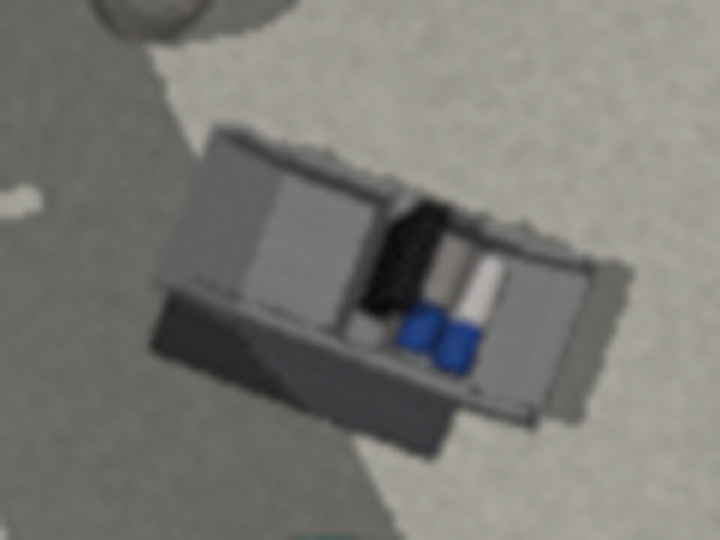

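The dish is level and within about 1.5 mm of the stand centre in both views. Both blue caps show in its section, near (440,335) in the crop. The lid is level and within about 2 mm of the tub's centre.

```bash
python3 -c "
from bench import hand_in
print(hand_in())"
```

```text
the job is handed in; nothing more can be done
None
```

The job is done and handed in, with the robot's clock at about 23 of the 72 s allowed. No verdict was reported.

I pinched the dish by its grip plate and tipped it about 58° over the tub, so that only the two red-capped vials rolled out. Then I set the dish on the green-topped stand and put the yellow lid on the tub. The gripper stayed clear of the vials throughout.

**Last checks:**
- **Vials:** Before the lid went on, the top view showed both reds in the tub. After it was on, the same view showed both blues still in the dish.
- **Dish on the stand:** It is upright and about 1.5 mm off centre in both cameras. It lines up with the stand's length to within about 0.5°.
- **Lid:** It is level to within about 0.1° and seated at the expected height. It is within about 2 mm of the tub's centre.
- **Forces:** The highest wrist force reading I saw was 28 N, while pinching the lid knob. Forces were only read at the end of each move call.
- **Other things on the table:** They look unmoved in the last pictures; I did not measure them. The arm was clear of everything when I handed in.

**What disagreed or failed:**
- The two cameras disagree by 2–5 mm in absolute position, so I compared each part with its target within the same camera.
- One lid fit while the gripper still held the lid came out skewed by stray pixels. I discarded it and measured again after release.

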